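# Check the lamp of the photoreactor with the light probe

### The job

Start the photoreactor with its keys, one at a time: press the large round power key, then the oblong fan key, then the square lamp key, and leave the small round timer key alone. Then take the light probe (the one with the thick, round, straight handle) out of the stand, lower it through the steel guide tube on the reactor's lid without touching the tube or any other part of the reactor, and finish while still holding it there: still, upright, centred in the guide, with the black mark on its stem level with the top of the tube. Leave the other things on the bench where they are.

Things in the scene. Friction and masses are not known exactly. Their poses are not given: they have to be found in the camera images.
- reactor: Bench photoreactor, fixed. Origin on the table under the drum's axis; z up, x away from the robot at yaw 0 (yaw within 14 deg), y towards its keys. White base: x -85..85, y -85..215, 45 mm tall. Finned aluminium drum 145 mm wide, hollow (100 mm wide) down to 45 mm; grey lid 140 mm wide, top at 120 mm, with 3 thumb nuts 7 mm high near its edge. Steel guide tube upright in the middle of the lid.
- guide_mouth (a point): Centre of the mouth (top edge) of the steel guide tube, on the drum's axis, 135 mm above the table. z up along the bore. Bore 18 mm, outside 29 mm, tube 36 mm long (15 mm of it above the lid, 21 mm below its top), foot open into the hollow drum; a flange 50 mm wide round it lies 4 mm above the lid.
- lamp_centre (a point): The point on the bore's axis 70 mm below the guide's mouth (65 mm above the table), where the probe's tip is to be.
- key_power (a joint): Travel of the large round power key (24 mm across, far from the robot, outer end of the key panel): 0 up, 0.005 m fully down, springs back. Moves from about 1.4 N, fully down at 4.5 N; pressed beyond 3.5 mm. All keys press alike; their tops are 10 mm above the white base.
- key_fan (a joint): Travel of the oblong fan key (34 by 15 mm, near the robot, outer end of the panel): 0 up, 0.005 m fully down.
- key_lamp (a joint): Travel of the square lamp key (22 by 22 mm, near the robot, next to the drum): 0 up, 0.005 m fully down.
- key_timer (a joint): Travel of the small round timer key (12 mm across, far from the robot, next to the drum), not to be pressed: 0 up, 0.005 m fully down.
- key_power_top (a point): Centre of the power key's top face; at x 22, y 182 mm in the reactor's frame, 55 mm above the table when up.
- key_fan_top (a point): Centre of the fan key's top face; at x -32, y 182 mm in the reactor's frame, 55 mm above the table when up.
- key_lamp_top (a point): Centre of the lamp key's top face; at x -32, y 128 mm in the reactor's frame, 55 mm above the table when up.
- key_timer_top (a point): Centre of the timer key's top face; at x 22, y 128 mm in the reactor's frame.
- stand: White probe stand, fixed: foot 250 x 90 x 10 mm; top plate 250 x 60 x 8 mm, top at 125 mm, on two end columns, with three vertical 14 mm holes at x -70, 0 and 70 mm. Origin on the table under its centre; x along the row, z up; yaw within 13 deg. Each hole carries one probe hanging by its shoulder; which is where varies.
- light_probe: Pen-shaped light probe, hanging upright in the stand. Origin at its tip, z up the stem. Steel stem 8 mm thick, 110 mm long, black mark round it 70 mm above the tip; straight round grey handle 26 mm across, 110 to 190 mm above the tip, three thin black lines at its foot. In the stand its tip is 15 mm and the handle's top 205 mm above the table. About 0.12 kg.
- probe_mark (a point): Centre of the stem at the black mark, 70 mm above the tip.
- probe_grip (a point): Centre of the handle's grip, 155 mm above the tip (35 mm below the handle's top).
- thermometer: Bystander in the stand: thermometer with a flat white handle 36 by 14 mm, thin 6 mm stem; its top 188 mm above the table. Origin at its tip.
- electrode: Bystander in the stand: electrode with a short stepped white head 23 mm wide, 10 mm black stem; its top 161 mm above the table. Origin at its tip.
- bottle: Bystander: glass reagent bottle, 70 mm across, 140 mm tall, blue cap, behind the keys. Origin at the centre of its underside.
- vial: Bystander: amber vial, 27 mm across, 65 mm tall, black cap, in front of the reactor. Origin at the centre of its underside.
- beaker: Bystander: glass beaker, 56 mm across, 65 mm tall, open. Origin at the centre of its underside.
- spatula: Bystander: double-ended steel laboratory spatula lying flat, 190 mm long, 12 mm wide at most. Origin at its middle, underneath.
- weigh_tray: Bystander: white plastic weighing tray 85 by 85 by 18 mm. Origin at the centre of its underside.
Not all that is in view belongs to the job. Leave any blue, orange or turquoise look-alike of the light_probe alone.

How it is judged:
On the way, in this order (a step that is already met when the one before it is completed fails the run):
1. the power key is pressed down (value of joint key_power above 0.0035 m and value of joint each of key_fan, key_lamp below 0.0015 m), for 0.05 s.
2. then the fan key is pressed down, the power key up again (value of joint key_fan above 0.0035 m and value of joint each of key_power, key_lamp below 0.0015 m), for 0.05 s.
3. then the lamp key is pressed down, the others up again (value of joint key_lamp above 0.0035 m and value of joint each of key_power, key_fan below 0.0015 m), for 0.05 s.
4. then the light probe is lifted clear of the stand in the gripper (height (world z) of light_probe above 0.127 m and contact force between light_probe and the fingers above 1 N and contact force between light_probe and stand below 0.05 N), for 0.1 s.
5. then its tip goes down the guide tube (horizontal distance between light_probe and guide_mouth below 0.006 m and z of light_probe in the frame of guide_mouth between -0.045 and -0.005 m), for 0.05 s.
At the end, for the whole second after the job is handed in: The light probe is held still by the gripper alone, upright within 3.4 degrees, touching nothing of the reactor: its stem at the mark is within 3 mm of the centre of the guide's mouth and within 6 mm of its height, its tip is within 4 mm of the bore's axis; all keys are up again (horizontal distance between probe_mark and guide_mouth below 0.003 m and horizontal distance between light_probe and lamp_centre below 0.004 m and z of probe_mark in the frame of guide_mouth between -0.006 and 0.006 m and angle between light_probe's own z axis and vertical below 0.06 rad and contact force between light_probe and the fingers above 1 N and contact force between light_probe and reactor below 0.05 N and contact force between light_probe and stand below 0.05 N and linear speed of light_probe below 0.02 m/s and value of joint each of key_power, key_fan, key_lamp, key_timer below 0.0015 m); the arm keeps its last pose, push and grip.
It fails at once if the light probe touches the reactor or its guide tube (contact force between light_probe and reactor above 0.3 N).
It fails at once if the timer key is pressed (value of joint key_timer above 0.0025 m).
It fails at once if two keys are pressed together (value of joint each of key_power, key_fan above 0.0025 m or value of joint each of key_power, key_lamp above 0.0025 m or value of joint each of key_fan, key_lamp above 0.0025 m).
It fails at once if a bystander is pushed more than 30 mm or lifted or knocked over (distance of any of thermometer, electrode, bottle, vial, beaker, spatula, weigh_tray from where it was at the start of the episode above 0.03 m or angle between any of thermometer, electrode, bottle, vial, beaker's own z axis and vertical above 0.6 rad).
It also fails if it takes over 72 s, if anything falls off the work surface, if the arm or the gripper's body presses on something with over 40 N, if the wrist force passes 120 N, or if a joint passes its speed limit or range.

### The arm

A 6-joint arm with a two-finger parallel gripper is mounted at the origin on the work surface. World frame = base frame: x ahead of the robot, y to its left, z up, the work surface at z = 0. Lengths are in m, angles in rad, forces in N, time in s.
With the tool pointing down it reaches from about 0.35 to 0.85 m from the base axis. Payload 8.1 kg.
Tool frame: the origin (TCP) lies on the centre line of the jaws, within the pads' length; the fingertips stand 19 mm ahead of it and the grasp point (between the pads) is the TCP (robot.tips_ahead is the distance from the TCP to the fingertips, in m); y points along the fingers, z is the direction in which the jaws open and shut, and the axes are right-handed (so a half turn about y gives the same grasp; the last joint's range is limited). The gripper opens to 93 mm and grips with 3 to 60 N. Pads are 15 mm wide; open, the fingers measure 128 mm over their backs; the gripper's body (75 mm by 188 mm) begins 65 mm behind the grasp point.
Start: joints at [-1.203, 0.13, 1.488, -0, 1.523, -0.085], TCP at [0.263, -0.54, 0.217] pointing down, gripper open.
Joint ranges: [-2.96, 2.96], [-0.89, 2.26], [0.02, 2.5], [-1.34, 4.48], [0, 2.73], [-2.66, 2.66]. Speed limits (rad/s): [2.39, 2.39, 2.79, 3.14, 3.14, 3.14].

### API

Orientations are given as a rotation vector (axis times angle).
In Python, from plant import robot, imaging, models gives the robot as it stands.
- The arm moves only by the tool carry_out, never from a script. Its argument "motion" is one flat list of numbers, 7 for each row, row after row: the shift along the tool's x, y, z in m, then the turn, a rotation vector about the tool's x, y, z in degrees, then the opening, from -1 (shut) to 1 (fully open). A call has exactly 5 rows; each row shifts and turns the pose as measured when the row begins, along the tool's axes as they then stand; what a row does not reach is not made up. A row lasts 1/10 s, in which the tool goes at most 50 mm and 8.59 degrees, less where a joint would pass 70% of its speed; a pose out of reach is approached as far as the arm can. A call is refused whole if a number of a shift passes 0.05 or a number of a turn 8.59, either way. A call with a gripper value outside its range is refused whole. The fingers move at their own pace and stop on an object; "squeeze" is the grip in N (left out, the last holds). Time passes only in rows, so rows that do not move let the fingers close, or fill a call up. It gives the time, the measured TCP pose, the force and the opening at its end, in the units of the state.
- robot.read_state(): the state, without advancing time (a new reading comes with each control period).
- imaging.read_camera(name): name is "side" or "top"; returns the picture (384x512x3 uint8, blue, green, red); there is no depth.
- imaging.camera_model(name): a dict with "K" (3x3 intrinsics, pixels), "k1" (the pictures are not rectified: a ray, as slopes to the right and down, at radius r is drawn at 1 + k1 r^2 times it, then the intrinsics apply), "position" and "orientation" of the camera in the world. Camera axes: x right, y down, z forward; pixel columns grow to the right and rows downward; lengths in m; the calibration is good to about 2 mm. A picture is of the moment at which its call begins. camera_model takes no time and is no camera call.
- robot.close_job(): hands the job in, once; it reports no verdict.
Trained networks look in the newest picture that a camera, given by its name, has taken for a name from the list of things; names that differ only in an ending like _2 or _b are one class to them, and where a whole thing is asked for, a point or a joint stands for the part that bears it (a point fixed in the world has none). Each returns a list of dicts, best first, with "confidence" (0 to 1); they miss things now and then, are a little off and sometimes report something else, mostly with a low value. They report only what shows in the picture. A call takes as long as a camera call. They do not tell look-alikes from the thing itself.
- models.outline_of(camera, thing): "pixels" (384x512 bool, what is visible of it) and "pixel" ([column, row] in pixels, amid what is visible of it).
The state is a dict: "t": time; "q": joint angles; "dq": joint speeds; "joint_torque": joint torques, N m; "tool_pos": TCP position; "orientation": TCP orientation; "force": force on the tool from outside, world axes, zero at the start; "wrist_torque": the same for the moment, N m; "opening": finger opening in m.
Only numpy, scipy, OpenCV 4.12 (cv2) and the standard library are available. Lean on these libraries where they do the work, as an engineer would, in place of code of your own. Each camera call takes 0.05 s, during which the arm holds its last target.

## Working session

There is one attempt and no reset: what is moved stays moved. The work goes in short steps, Python scripts to look and compute and a tool call to move; the robot and the scene stay as the last step left them, time stands still between calls to the robot, and variables do not carry over. Pictures are saved under pics/ and viewed, and the job is handed in when it is done.

Besides the shell and the picture viewer there is one more tool, called after "Emit:" as name(argument=value, ...) on one line, values as JSON. carry_out: Moves the arm, as the interface text tells. Its arguments: {"type":"object","properties":{"motion":{"type":"array","items":{"type":"number"}},"squeeze":{"type":"number"}},"required":["motion"]}

```bash
ls; mkdir -p pics; python3 - <<'E'
from plant import robot, imaging, models
import cv2,numpy as np
print(robot.read_state())
for n in("side","top"):
    im=imaging.read_camera(n); cv2.imwrite(f"pics/{n}0.png",im); print(n,imaging.camera_model(n))
E
```

```text
pics
{'t': 0.0, 'q': array([-1.20338717e+00,  1.31118431e-01,  1.48928527e+00, -5.58294840e-05,
        1.52299107e+00, -8.54341474e-02]), 'dq': array([-7.93642775e-05,  2.00231733e-04, -3.86957362e-04,  1.72791819e-03,
       -2.39932486e-04, -3.90718773e-04]), 'joint_torque': array([-1.89327569e-03, -5.59835172e+01, -4.91766858e+01,  7.66878971e-02,
        3.50643753e-02, -1.63457521e-04]), 'tool_pos': array([ 0.26229093, -0.53899703,  0.21640968]), 'orientation': array([-0.45418102,  1.97194157, -1.96835012]), 'force': array([-0.54836518, -0.15459405, -0.18484421]), 'wrist_torque': array([0.00462178, 0.03762167, 0.02496114]), 'opening': 0.09315997609366214}
side {'K': array([[378.08344491,   0.        , 253.76828368],
       [  0.        , 378.08344491, 191.32294019],
       [  0.        ,   0.        ,   1.        ]]), 'k1': 0.016965001810745953, 'position': array([ 0.25934923, -0.84861348,  0.81438149]), 'orientation': array([-2.20417833,  0.35578753, -0.20269424])}
top {'K': array([[346.89202289,   0.        , 255.45907558],
       [  0.        , 346.89202289, 199.66535326],
       [  0.        ,   0.        ,   1.        ]]), 'k1': 0.01798560198604789, 'position': array([ 0.35287952, -0.01901233,  1.03085059]), 'orientation': array([-2.22830806,  1.97569964, -0.20631459])}
```

View pics/side0.png

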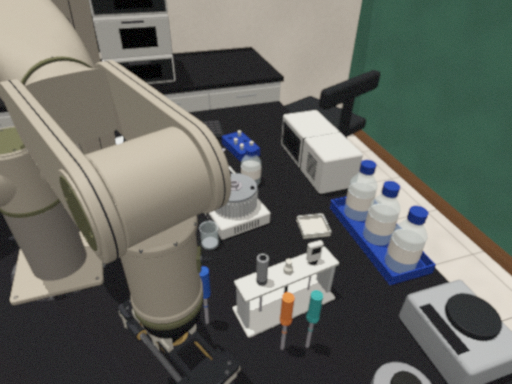

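View pics/top0.png

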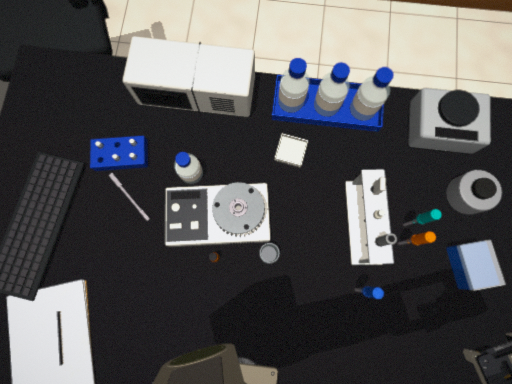

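The top picture shows the reactor at about (215,212), with its keys to the left. The stand is at about (370,215), and the grey round handle is in its near hole at about (388,239). The blue, orange and turquoise look-alikes stand nearby. I'll zoom in next.

```bash
cat > h.py <<'E'
import numpy as np,cv2
from scipy.spatial.transform import Rotation as R
from scipy.optimize import least_squares
from plant import robot,imaging,models
def proj(n,P):
    c=imaging.camera_model(n);P=np.atleast_2d(P)
    Rc=R.from_rotvec(c["orientation"]).as_matrix()
    p=(P-c["position"])@Rc; s=p[:,:2]/p[:,2:]
    s=s*(1+c["k1"]*(s**2).sum(1,keepdims=True))
    K=c["K"]; return s*[K[0,0],K[1,1]]+K[:2,2]
def ray(n,uv):
    c=imaging.camera_model(n);K=c["K"]
    d=(np.array(uv,float)-K[:2,2])/[K[0,0],K[1,1]]; s=d.copy()
    for _ in range(10): s=d/(1+c["k1"]*(s@s))
    return c["position"],R.from_rotvec(c["orientation"]).as_matrix()@np.r_[s,1]
def atz(n,uv,z):
    o,d=ray(n,uv); return o+d*(z-o[2])/d[2]
E
python3 - <<'E'
from h import *
t=cv2.imread("pics/top0.png");s=cv2.imread("pics/side0.png")
cv2.imwrite("pics/z1.png",cv2.resize(t[150:280,150:290],None,fx=5,fy=5,interpolation=cv2.INTER_CUBIC)[:600])
cv2.imwrite("pics/z2.png",cv2.resize(t[150:310,320:450],None,fx=3.7,fy=3.7,interpolation=cv2.INTER_CUBIC))
cv2.imwrite("pics/z3.png",cv2.resize(s[130:360,180:350],None,fx=2.6,fy=2.6,interpolation=cv2.INTER_CUBIC))
for cam,things in(("top",["reactor","stand","light_probe","key_power","key_fan","key_lamp","key_timer","bottle","vial","beaker","thermometer","electrode"]),("side",["reactor","stand","light_probe"])):
  for th in things:
    for o in models.outline_of(cam,th)[:4]: print(cam,th,round(o["confidence"],2),np.round(o["pixel"],1),o["pixels"].sum())
E
```

```text
top reactor 0.73 [174.  205.8] 58
top reactor 0.71 [216.3 213.2] 6170
top stand 0.78 [366.6 220.6] 3280
top light_probe 0.85 [426.3 213.7] 208
top light_probe 0.65 [373.8 290. ] 243
top light_probe 0.57 [387.5 236.8] 208
top light_probe 0.5 [423.  238.9] 261
top key_power 0.61 [175.  206.7] 48
top key_fan 0.18 [376.3 186.3] 180
top key_lamp 0.68 [376.1 185.4] 159
top key_lamp 0.35 [268.7 253.7] 298
top bottle 0.75 [376.4 187.6] 173
top bottle 0.73 [186.9 166.5] 707
top bottle 0.32 [383.8 237.6] 190
top beaker 0.85 [271.  252.7] 311
top thermometer 0.59 [377.6 187. ] 181
top electrode 0.57 [379. 216.] 75
side reactor 0.55 [240.2 211.8] 2199
side stand 0.68 [315.1 252.5] 322
side stand 0.65 [276.7 291. ] 4498
side light_probe 0.84 [205.2 284.4] 323
side light_probe 0.77 [287.8 308.9] 429
side light_probe 0.62 [313.3 307. ] 455
```

View pics/z1.png

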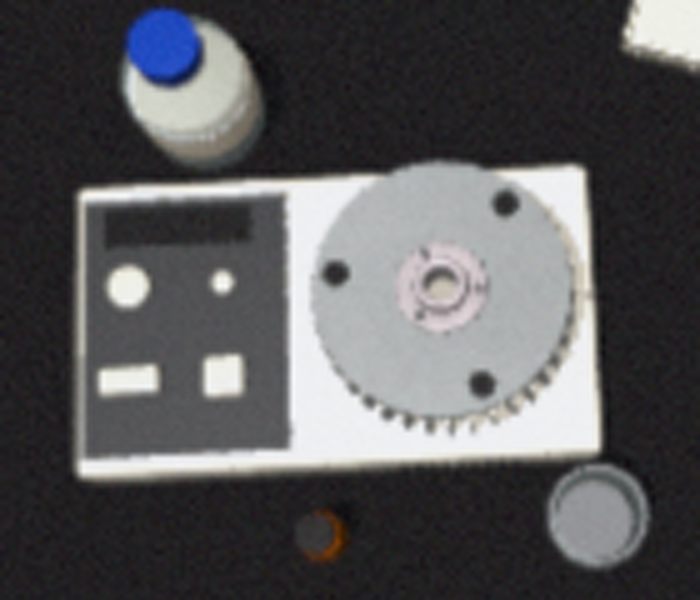

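View pics/z2.png

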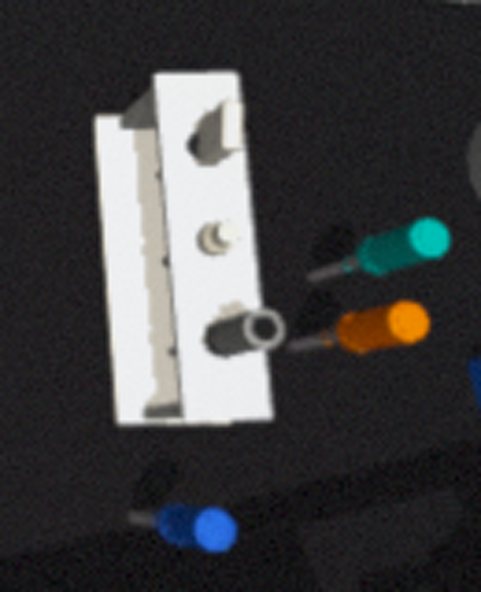

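View pics/z3.png

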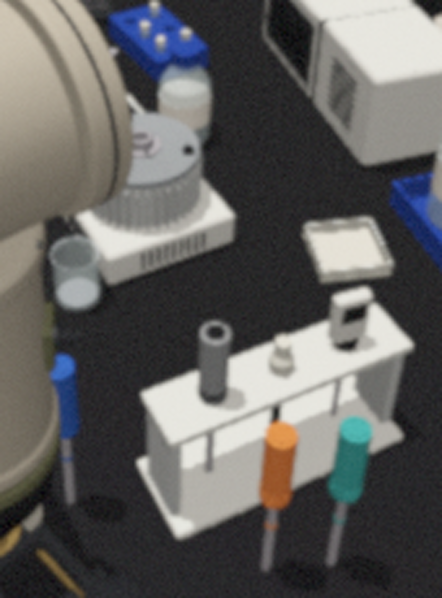

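```bash
cat > fit.py <<'E'
from h import *
t=cv2.imread("pics/top0.png");g=cv2.cvtColor(t,cv2.COLOR_BGR2GRAY)
def nat(x,y): return np.array([(x+.5)/5-.5+150,(y+.5)/5-.5+150])
def cen(uv,r):
    u,v=np.round(uv).astype(int); w=g[v-r:v+r+1,u-r:u+r+1].astype(float)-70; w=np.clip(w,0,None)
    vv,uu=np.mgrid[v-r:v+r+1,u-r:u+r+1]; return np.array([(w*uu).sum(),(w*vv).sum()])/w.sum()
obs=[];mod=[]
for (p,m,r) in [((128,286),(22,182,55),6),((128,380),(-32,182,55),7),((224,376),(-32,128,55),6),((222,282),(22,128,55),4)]:
    c=cen(nat(*p),r); obs.append(c);mod.append(m)
for p,m in [((80,190),(85,215,45)),((586,168),(85,-85,45)),((601,452),(-85,-85,45)),((80,474),(-85,215,45)),((441,286),(0,0,135))]:
    obs.append(nat(*p));mod.append(m)
obs=np.array(obs);mod=np.array(mod)/1000.
def W(p,m): 
    c,s=np.cos(p[2]),np.sin(p[2]); return np.c_[p[0]+c*m[:,0]-s*m[:,1],p[1]+s*m[:,0]+c*m[:,1],m[:,2]]
f=lambda p:(proj("top",W(p,mod))-obs).ravel()
r=least_squares(f,[.4,.1,0],loss="soft_l1")
if __name__=="__main__":
    print(r.x,np.degrees(r.x[2]));print(np.round(f(r.x).reshape(-1,2),2));print(np.round(W(r.x,mod),4))
    print("mouth alone",atz("top",obs[8],.135))
    # side camera overlay check
    print(proj("side",W(r.x,mod)))
    # light probe: handle top in top, z .205
    n2=lambda x,y:np.array([(x+.5)/3.7-.5+320,(y+.5)/3.7-.5+150]); n3=lambda x,y:np.array([(x+.5)/2.6-.5+180,(y+.5)/2.6-.5+130])
    a=n2(264,329);b=n3(215,332)
    print(a,b,atz("top",a,.205),atz("side",b,.205))
    # stand fit
    so=np.array([n2(155,74),n2(238,72),n2(273,418),n2(184,422),a]);sm=np.array([(125,30,125),(125,-30,125),(-125,-30,125),(-125,30,125),(-70,0,205)])/1000.
    f2=lambda p:(proj("top",W(p,sm))-so).ravel()
    q=least_squares(f2,[.4,-.35,0],loss="soft_l1");print(q.x,f2(q.x).round(2).reshape(-1,2))
    sm2=np.array([(125,30,125),(125,-30,125),(-125,-30,125),(-125,30,125)])/1000.
    ss=np.array([n3(322,287),n3(412,345),n3(180,437),n3(142,393)])
    hole=W(q.x,np.array([[-.07,0,.125],[0,0,.125],[.07,0,.125]]));print(hole)
    print("side pred corners",proj("side",W(q.x,sm2))-ss, "handle",proj("side",[W(q.x,sm)[4]])-b)
E
python3 fit.py
```

```text
[0.51737258 0.04827131 0.16350506] 9.368150065481334
[[ 0.19 -0.02]
 [ 0.05 -0.07]
 [ 0.2   0.03]
 [ 0.2   0.09]
 [-0.77 -0.69]
 [ 0.47 -0.59]
 [ 0.5   0.64]
 [-1.43  0.92]
 [-0.07 -0.3 ]]
[[ 0.5095  0.2314  0.055 ]
 [ 0.4562  0.2226  0.055 ]
 [ 0.465   0.1694  0.055 ]
 [ 0.5182  0.1781  0.055 ]
 [ 0.5662  0.2742  0.045 ]
 [ 0.6151 -0.0218  0.045 ]
 [ 0.4473 -0.0494  0.045 ]
 [ 0.3985  0.2466  0.045 ]
 [ 0.5174  0.0483  0.135 ]]
mouth alone [0.51661005 0.04798787 0.135     ]
[[217.44282386 171.30483845]
 [203.1843108  175.24650564]
 [209.27676958 183.46671937]
 [223.84578422 179.27846833]
 [229.63255547 164.64409443]
 [270.86139195 212.15464504]
 [221.11721011 229.20183511]
 [185.63121013 176.64259944]
 [234.11144139 181.7428036 ]]
[390.98648649 238.55405405] [262.38461538 257.38461538] [ 0.47139657 -0.32775099  0.205     ] [ 0.47005262 -0.32803048  0.205     ]
[ 0.54080066 -0.31843973  0.13835798] [[ 0.06 -0.  ]
 [-0.19  0.12]
 [-0.3   0.3 ]
 [ 0.26 -0.4 ]
 [ 0.15 -0.01]]
[[ 0.47146959 -0.32809391  0.125     ]
 [ 0.54080066 -0.31843973  0.125     ]
 [ 0.61013172 -0.30878554  0.125     ]]
side pred corners [[20.84927229  5.92139987]
 [ 0.71162775 -0.19327417]
 [-3.04787069  2.29891483]
 [ 0.12279518 -0.54572578]] handle [[ 0.62697605 -0.12956414]]
```

```bash
cat >> h.py <<'E'
def rel(target,Rt=None):
    """remaining shift in tool axes, turn rotvec deg"""
    s=robot.read_state(); Rm=R.from_rotvec(s["orientation"]).as_matrix()
    d=Rm.T@(np.array(target)-s["tool_pos"])
    o=None if Rt is None else np.degrees(R.from_matrix(Rm.T@Rt).as_rotvec())
    return d,o
def down(yaw):
    """tool y down, tool z at world heading yaw"""
    y=np.array([0,0,-1.]);z=np.array([np.cos(yaw),np.sin(yaw),0]);return np.c_[np.cross(y,z),y,z]
E
python3 - <<'E'
from h import *
s=robot.read_state();M=R.from_rotvec(s["orientation"]).as_matrix();print(M.round(3), "yaw z",np.degrees(np.arctan2(M[1,2],M[0,2])))
for n,uv,z in [("bottlecap",(182.5,158.7),.14),("orange",(320+408/3.7,150+322/3.7),.19),("blue",(320+215/3.7,150+530/3.7),.19),("turq",(320+429/3.7,150+239/3.7),.19)]: print(n,atz("top",uv,z))
for y in(0,90,180,-90,99.4,-80.6): print(y,rel([.5095,.2314,.12],down(np.radians(y))))
E
```

```text
[[-0.899  0.     0.437]
 [-0.437 -0.    -0.899]
 [-0.    -1.     0.   ]] yaw z -64.05704115657363
bottlecap [0.62847948 0.21240698 0.14      ]
orange [ 0.48866853 -0.42662963  0.19      ]
blue [ 0.34212029 -0.30838123  0.19      ]
turq [ 0.54539232 -0.43942679  0.19      ]
0 (array([-0.55937209,  0.09745122, -0.58519489]), array([-1.04209664e-03, -6.40570411e+01, -6.10932017e-04]))
90 (array([-0.55937209,  0.09745122, -0.58519489]), array([-1.52989546e-03, -1.54057041e+02,  3.99047405e-04]))
180 (array([-0.55937209,  0.09745122, -0.58519489]), array([ 6.91736269e-04,  1.15942959e+02, -1.17992840e-03]))
-90 (array([-0.55937209,  0.09745122, -0.58519489]), array([-2.91733062e-04,  2.59429588e+01, -1.11846633e-03]))
99.4 (array([-0.55937209,  0.09745122, -0.58519489]), array([-1.55891240e-03, -1.63457041e+02,  5.46501296e-04]))
-80.6 (array([-0.55937209,  0.09745122, -0.58519489]), array([-3.80459446e-04,  1.65429588e+01, -1.08527272e-03]))
```

Emit:
carry_out(motion=[0, -0.045, 0, 0, 8.3, 0, -1, 0, -0.04, 0, 0, 8.3, 0, -1, -0.022, 0, -0.044, 0, 0, 0, -1, -0.022, 0, -0.044, 0, 0, 0, -1, -0.022, 0, -0.044, 0, 0, 0, -1], squeeze=20)

```text
t: 1.35
tool_pos: [0.3065, -0.3996, 0.3032]
orientation: [-0.156, 2.152, -2.143]
force: [0.9, 0.0, 0.2]
opening: 0.0576
```

Emit:
carry_out(motion=[-0.022, 0, -0.044, 0, 0, 0, -1, -0.022, 0, -0.044, 0, 0, 0, -1, -0.022, 0, -0.044, 0, 0, 0, -1, -0.022, 0, -0.044, 0, 0, 0, -1, -0.022, 0, -0.044, 0, 0, 0, -1])

```text
t: 1.85
tool_pos: [0.3841, -0.1609, 0.305]
orientation: [-0.148, 2.149, -2.146]
force: [1.8, 0.3, 0.0]
opening: 0.0172
```

Emit:
carry_out(motion=[-0.022, 0, -0.044, 0, 0, 0, -1, -0.022, 0, -0.044, 0, 0, 0, -1, -0.022, 0, -0.044, 0, 0, 0, -1, -0.022, 0, -0.044, 0, 0, 0, -1, -0.022, 0, -0.044, 0, 0, 0, -1])

```text
t: 2.35
tool_pos: [0.4617, 0.0772, 0.3076]
orientation: [-0.141, 2.144, -2.146]
force: [0.9, -0.4, 0.4]
opening: 0.0003
```

```bash
python3 - <<'E'
from h import *
print(robot.read_state()["tool_pos"],rel([.5095,.2314,.1],down(np.radians(-80.6))))
# triangulate look-alike heights
t3=lambda x,y:np.array([(x+.5)/2.6-.5+180,(y+.5)/2.6-.5+130]);t2=lambda x,y:np.array([(x+.5)/3.7-.5+320,(y+.5)/3.7-.5+150])
for n,a,b in(("orange",t2(408,322),t3(282,433)),("blue",t2(215,530),t3(63,364)),("turq",t2(429,239),t3(355,428)),("grey",t2(264,329),t3(215,332))):
    o1,d1=ray("top",a);o2,d2=ray("side",b)
    l=np.linalg.lstsq(np.c_[d1,-d2],o2-o1,rcond=None)[0];print(n,o1+d1*l[0],o2+d2*l[1])
E
```

```text
[0.46173931 0.07715786 0.30757756] (array([-0.06695335,  0.20800319, -0.14632868]), array([-0.07067458, -1.40032201, -0.4977321 ]))
orange [ 0.48981586 -0.42685209  0.18772426] [ 0.48972616 -0.42683618  0.187702  ]
blue [ 0.34281795 -0.3081275   0.18817964] [ 0.34504845 -0.30840276  0.18824744]
turq [ 0.5467847  -0.43982057  0.18743135] [ 0.54578466 -0.43962357  0.18710315]
grey [ 0.47142774 -0.32783219  0.20478281] [ 0.4702138  -0.32763226  0.20453386]
```

Emit:
carry_out(motion=[-0.017, 0, -0.038, 0, -1.4, 0, -1, -0.017, 0.02, -0.037, 0, 0, 0, -1, -0.017, 0.04, -0.037, 0, 0, 0, -1, -0.016, 0.03, -0.034, 0, 0, 0, -1, 0, 0.04, 0, 0, 0, 0, -1])

```text
t: 2.85
tool_pos: [0.5106, 0.2413, 0.1881]
orientation: [-0.154, 2.124, -2.115]
force: [0.5, -0.6, -0.6]
opening: 0.0004
```

```bash
python3 - <<'E'
from h import *
print(robot.read_state()["tool_pos"],rel([.5095,.2314,.08],down(np.radians(-80.6))))
E
```

```text
[0.51055476 0.24128725 0.18812763] (array([0.00560496, 0.10799811, 0.00976974]), array([ 0.11623468,  0.44004747, -1.52435729]))
```

Emit:
carry_out(motion=[0.003, 0.03, 0.006, 0, 0, -1, -1, 0.002, 0.03, 0.003, 0, 0, -0.5, -1, 0, 0.03, 0, 0, 0, 0, -1, 0, 0.005, 0, 0, 0, 0, -1, 0, 0, 0, 0, 0, 0, -1])

```text
t: 3.35
tool_pos: [0.5031, 0.2326, 0.0829]
orientation: [-0.2, 2.134, -2.135]
force: [-1.2, -0.9, 0.9]
opening: 0.0002
```

```bash
python3 - <<'E'
from h import *
print(robot.read_state()["tool_pos"],rel([.5095,.2314,.0697],down(np.radians(-80.6))))
cv2.imwrite("pics/t1.png",cv2.resize(imaging.read_camera("top")[100:280,130:330],None,fx=3,fy=3))
cv2.imwrite("pics/s1.png",cv2.resize(imaging.read_camera("side")[100:280,130:330],None,fx=3,fy=3))
E
```

```text
[0.50310529 0.23262222 0.08287804] (array([-0.00622588,  0.01310977,  0.00232792]), array([0.01436401, 0.69115823, 0.62886819]))
```

View pics/t1.png

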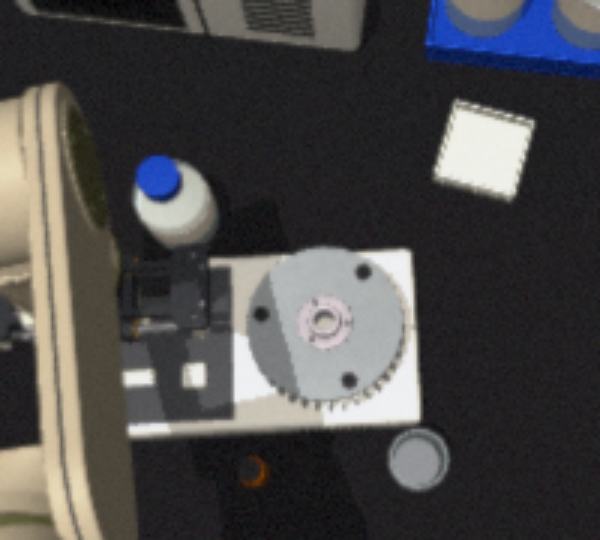

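View pics/s1.png

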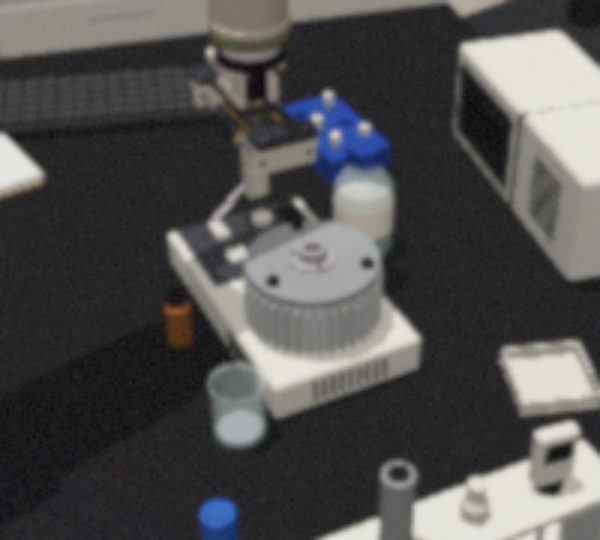

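The closed fingers hang over the power key, at about (260,195) in the side crop, and clear the bottle. I'll centre them and press.

Emit:
carry_out(motion=[-0.006, 0, 0.002, 0, 0.5, 0.5, -1, 0, 0.005, 0, 0, 0, 0, -1, 0, 0.005, 0, 0, 0, 0, -1, 0, 0.002, 0, 0, 0, 0, -1, 0, 0.001, 0, 0, 0, 0, -1])

```text
t: 3.95
tool_pos: [0.5153, 0.2333, 0.0769]
orientation: [-0.166, 2.133, -2.126]
force: [-0.7, 0.3, -0.6]
opening: 0.0005
```

```bash
python3 - <<'E'
from h import *
s=robot.read_state();print(s["tool_pos"],s["force"],rel([.5095,.2314,.0695],down(np.radians(-80.6))))
E
```

```text
[0.51533322 0.23331946 0.07692145] [-0.72693301  0.27242184 -0.62324339] (array([0.0061544 , 0.00734968, 0.00094566]), array([ 0.13932469,  0.1244545 , -0.65136678]))
```

Emit:
carry_out(motion=[0, 0, 0, 0, 0, 0, -1, 0, 0, 0, 0, 0, 0, -1, 0, 0, 0, 0, 0, 0, -1, 0, 0, 0, 0, 0, 0, -1, 0, 0, 0, 0, 0, 0, -1])

```text
t: 4.45
tool_pos: [0.515, 0.2333, 0.0767]
orientation: [-0.166, 2.133, -2.126]
force: [0.5, -1.2, 0.4]
opening: 0.0002
```

```bash
python3 - <<'E'
from h import *
s=robot.read_state();print(s["tool_pos"],s["force"],s["dq"],rel([.5095,.2314,.0695],down(np.radians(-80.6))))
E
```

```text
[0.51503491 0.23334293 0.0767396 ] [ 0.52483589 -1.1846565   0.39900369] [ 0.00095587 -0.0008497  -0.00113874 -0.00011222  0.00070271  0.00039765] (array([0.00585787, 0.00717457, 0.00101633]), array([ 0.13725234,  0.13563735, -0.61645776]))
```

Emit:
carry_out(motion=[0, 0, 0, 0, 0, 0, -1, 0, 0, 0, 0, 0, 0, -1, 0, 0, 0, 0, 0, 0, -1, 0, 0, 0, 0, 0, 0, -1, 0, 0, 0, 0, 0, 0, -1])

```text
t: 4.95
tool_pos: [0.5151, 0.2333, 0.0768]
orientation: [-0.166, 2.133, -2.126]
force: [0.1, -0.1, 0.8]
opening: 0.0004
```

```bash
python3 - <<'E'
from h import *
s=robot.read_state();print(s["tool_pos"],s["force"],s["dq"],rel([.5095,.2314,.0695],down(np.radians(-80.6))))
E
```

```text
[0.51506364 0.2333477  0.07682162] [ 0.13719046 -0.09946726  0.80757111] [ 0.00109611  0.00101431 -0.0011854  -0.00042792  0.00148481  0.00263125] (array([0.00588855, 0.00725573, 0.00101637]), array([ 0.13596272,  0.13505004, -0.62192461]))
```

Emit:
carry_out(motion=[0.006, 0.0, 0.001, 0, 0, -0.6, -1, 0, 0, 0, 0, 0, 0, -1, 0, 0, 0, 0, 0, 0, -1, 0, 0.006, 0, 0, 0, 0, -1, 0, 0, 0, 0, 0, 0, -1])

```text
t: 5.45
tool_pos: [0.5087, 0.2311, 0.0703]
orientation: [-0.179, 2.137, -2.132]
force: [0.0, -0.5, 0.8]
opening: 0.0004
```

```bash
python3 - <<'E'
from h import *
s=robot.read_state();print(s["tool_pos"],s["force"],rel([.5095,.2314,.0695],down(np.radians(-80.6))))
E
```

```text
[0.50870672 0.23112952 0.0702831 ] [ 0.02533071 -0.46307209  0.76706373] (array([-0.00082756,  0.00078296, -0.00013349]), array([0.13273764, 0.13744125, 0.03169638]))
```

Emit:
carry_out(motion=[0, 0, 0, 0, 0, 0, -1, 0, 0, 0, 0, 0, 0, -1, 0, 0, 0, 0, 0, 0, -1, 0, 0, 0, 0, 0, 0, -1, 0, 0, 0, 0, 0, 0, -1])

```text
t: 5.95
tool_pos: [0.5086, 0.2311, 0.07]
orientation: [-0.179, 2.137, -2.133]
force: [-0.8, 0.2, -0.2]
opening: 0.0003
```

```bash
python3 - <<'E'
from h import *
f=[]
for i in range(6):
    imaging.read_camera("side"); s=robot.read_state(); f.append(s["force"])
print(s["tool_pos"],np.mean(f,0),np.std(f,0),rel([.5095,.2314,.0695],down(np.radians(-80.6))))
cv2.imwrite("pics/s2.png",cv2.resize(imaging.read_camera("side")[130:230,160:280],None,fx=5,fy=5,interpolation=cv2.INTER_CUBIC))
E
```

```text
[0.50859479 0.23112954 0.0699444 ] [-0.24400122 -0.34913695  0.08921443] [0.5060872  0.19919866 0.38216781] (array([-0.00093797,  0.00044372, -0.0001157 ]), array([0.12787006, 0.14022054, 0.05779302]))
```

View pics/s2.png

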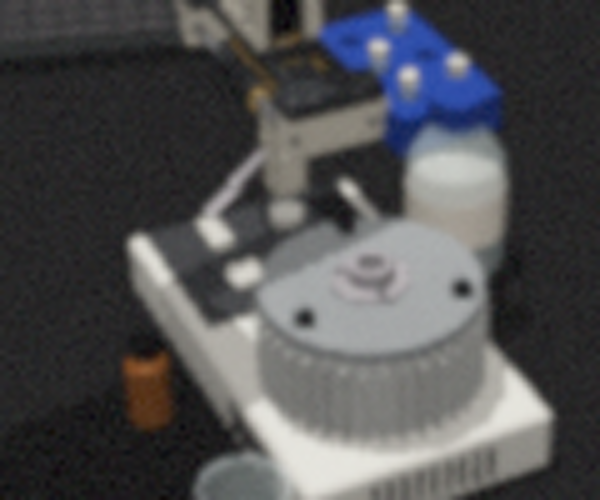

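Emit:
carry_out(motion=[-0.001, 0.004, 0, 0, 0, 0, -1, 0, 0, 0, 0, 0, 0, -1, 0, 0, 0, 0, 0, 0, -1, 0, 0, 0, 0, 0, 0, -1, 0, 0, 0, 0, 0, 0, -1])

```text
t: 6.8
tool_pos: [0.5095, 0.2313, 0.0654]
orientation: [-0.18, 2.138, -2.133]
force: [0.1, -0.8, -0.1]
opening: 0.0004
```

```bash
cat > st.py <<'E'
from h import *
import sys
f=[]
for i in range(4):
    imaging.read_camera("side"); s=robot.read_state(); f.append(s["force"])
print(robot.tips_ahead,s["t"],s["tool_pos"],"F",np.mean(f,0))
if len(sys.argv)>1: 
    a=[float(v) for v in sys.argv[1:]]; print(rel(a[:3],down(np.radians(a[3]))))
E
python3 st.py .5095 .2314 .0695 -80.6
```

```text
0.019 7.0 [0.50959633 0.23128074 0.06544434] F [ 0.04690126 -0.14586041 -0.17326072]
(array([ 8.00358228e-05, -4.05526405e-03, -1.42595205e-04]), array([0.12737591, 0.13790102, 0.06800458]))
```

```bash
python3 - <<'E'
from h import *
im=imaging.read_camera("side");c=im.copy()
s=robot.read_state();M=R.from_rotvec(s["orientation"]).as_matrix()
pts=[s["tool_pos"],s["tool_pos"]+M[:,1]*.019]
uv=proj("side",pts);print(uv)
big=cv2.resize(im[120:230,160:280],None,fx=5,fy=5,interpolation=cv2.INTER_CUBIC)
for p,col in zip(uv,((0,0,255),(0,255,0))): cv2.circle(big,tuple(int((v-o+.5)*5) for v,o in zip(p,(160,120))),3,col,-1)
cv2.imwrite("pics/s3.png",big)
E
```

```text
[[217.37470642 168.86819933]
 [217.57203846 173.30833952]]
```

View pics/s3.png

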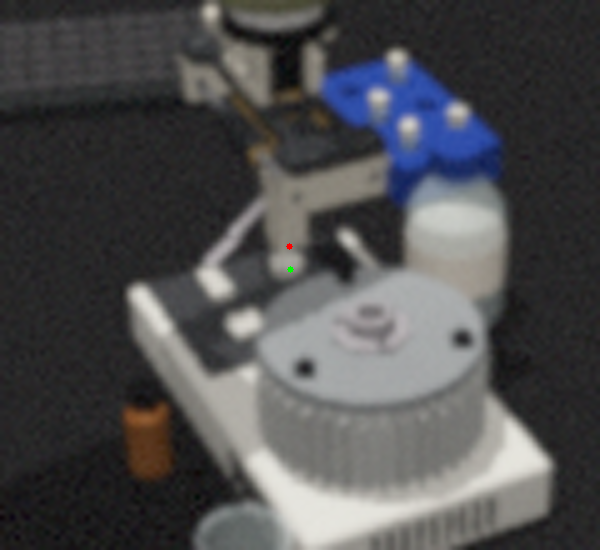

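The fingers still end short of the key. When they are closed, the tips sit higher than the nominal 19 mm ahead of the TCP, so I'll step down until I feel force.

Emit:
carry_out(motion=[0, 0.003, 0, 0, 0, 0, -1, 0, 0, 0, 0, 0, 0, -1, 0, 0, 0, 0, 0, 0, -1, 0, 0, 0, 0, 0, 0, -1, 0, 0, 0, 0, 0, 0, -1])

```text
t: 7.55
tool_pos: [0.5095, 0.2313, 0.0621]
orientation: [-0.18, 2.137, -2.133]
force: [-0.4, 0.4, 0.2]
opening: 0.0004
```

```bash
python3 st.py
```

```text
0.019 7.75 [0.50959314 0.23129353 0.06217626] F [-0.20273023  0.34314403  0.6088289 ]
```

Emit:
carry_out(motion=[0, 0.002, 0, 0, 0, 0, -1, 0, 0, 0, 0, 0, 0, -1, 0, 0, 0, 0, 0, 0, -1, 0, 0, 0, 0, 0, 0, -1, 0, 0, 0, 0, 0, 0, -1])

```text
t: 8.25
tool_pos: [0.5096, 0.2313, 0.06]
orientation: [-0.18, 2.137, -2.133]
force: [-0.7, -0.3, 0.4]
opening: 0.0004
```

```bash
python3 st.py
```

```text
0.019 8.45 [0.50955488 0.23129349 0.05996948] F [ 0.16109597 -0.14396932 -0.26515292]
```

Emit:
carry_out(motion=[0, 0.002, 0, 0, 0, 0, -1, 0, 0, 0, 0, 0, 0, -1, 0, 0, 0, 0, 0, 0, -1, 0, 0, 0, 0, 0, 0, -1, 0, 0, 0, 0, 0, 0, -1])

```text
t: 8.95
tool_pos: [0.5095, 0.2313, 0.0577]
orientation: [-0.18, 2.137, -2.133]
force: [-0.2, 0.1, -0.9]
opening: 0.0006
```

```bash
python3 st.py; python3 - <<'E'
from h import *
s=robot.read_state();M=R.from_rotvec(s["orientation"]).as_matrix()
for n,(x,y) in (("side",(160,110)),("top",(140,150))):
    im=imaging.read_camera(n)
    big=cv2.resize(im[y:y+110,x:x+120],None,fx=5,fy=5,interpolation=cv2.INTER_CUBIC)
    for k,col in((0,(0,0,255)),(.019,(0,255,0))):
        p=proj(n,s["tool_pos"]+M[:,1]*k)[0];cv2.circle(big,tuple(int((v-o+.5)*5) for v,o in zip(p,(x,y))),3,col,-1)
    cv2.imwrite(f"pics/{n}4.png",big)
E
```

```text
0.019 9.15 [0.50951948 0.23127374 0.05773737] F [-0.23335553 -0.21951992 -0.15402145]
```

View pics/side4.png

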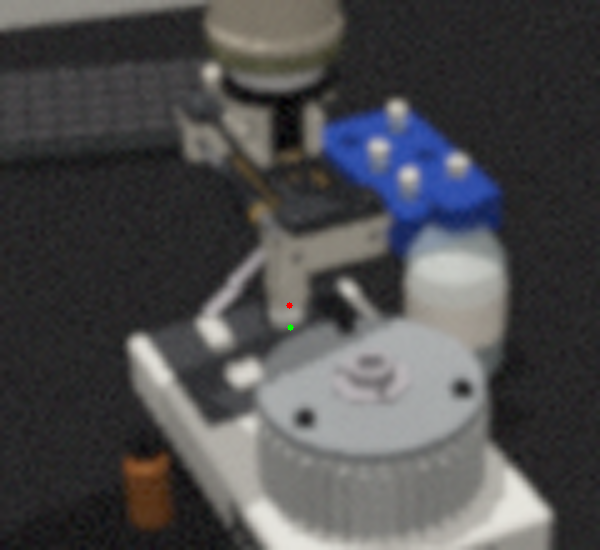

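View pics/top4.png

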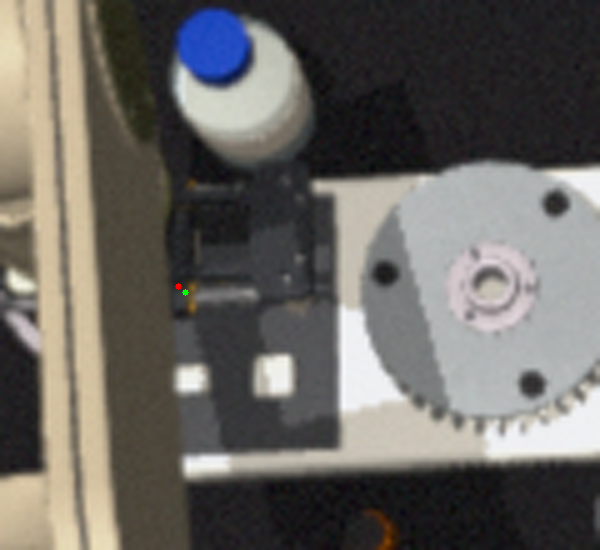

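```bash
python3 - <<'E'
from h import *
im=imaging.read_camera("side");im0=None
b=cv2.resize(im[150:190,195:245],None,fx=14,fy=14,interpolation=cv2.INTER_NEAREST)
b=cv2.convertScaleAbs(b,alpha=1.2)
cv2.imwrite("pics/s5.png",b)
for P in ([.5095,.2314,.055],[.5095,.2314,.045],[.5095,.2314,.0577]): print(((proj("side",P)[0]-[195,150]+.5)*14).round())
print(robot.read_state()["joint_torque"])
E
```

```text
[321. 305.]
[323. 338.]
[321. 296.]
[-6.52079871e-04 -5.29679346e+01 -4.47873867e+01  1.70605275e-02
 -7.34906062e-02 -1.54612812e-04]
```

View pics/s5.png

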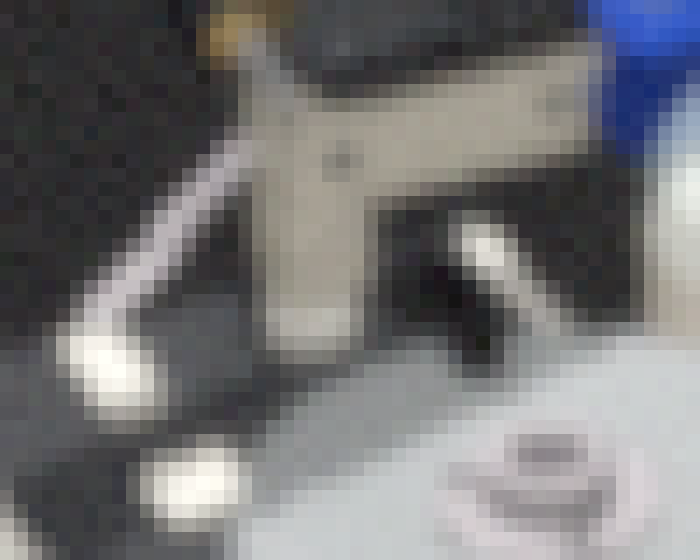

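```bash
python3 - <<'E'
from h import *
for y in(.2314,.2194,.2145):
  for z in (.045,.05,.055,.06,.065): print(y,z,((proj("side",[.5095,y,z])[0]-[195,150]+.5)*14).round())
E
```

```text
0.2314 0.045 [323. 338.]
0.2314 0.05 [322. 322.]
0.2314 0.055 [321. 305.]
0.2314 0.06 [321. 289.]
0.2314 0.065 [320. 272.]
0.2194 0.045 [335. 364.]
0.2194 0.05 [334. 348.]
0.2194 0.055 [333. 331.]
0.2194 0.06 [333. 315.]
0.2194 0.065 [332. 298.]
0.2145 0.045 [340. 375.]
0.2145 0.05 [339. 358.]
0.2145 0.055 [338. 342.]
0.2145 0.06 [338. 325.]
0.2145 0.065 [337. 309.]
```

The finger ends at roughly z 0.060–0.063 and the key is still up below it. I'll go on down in small steps.

Emit:
carry_out(motion=[0, 0.003, 0, 0, 0, 0, -1, 0, 0, 0, 0, 0, 0, -1, 0, 0, 0, 0, 0, 0, -1, 0, 0, 0, 0, 0, 0, -1, 0, 0, 0, 0, 0, 0, -1])

```text
t: 9.8
tool_pos: [0.5095, 0.2313, 0.0544]
orientation: [-0.18, 2.138, -2.133]
force: [0.3, 0.0, -0.7]
opening: 0.0006
```

```bash
python3 st.py
```

```text
0.019 10.0 [0.50945979 0.2312623  0.05439594] F [-0.11519821  0.16072632 -0.26715609]
```

Emit:
carry_out(motion=[0, 0.003, 0, 0, 0, 0, -1, 0, 0, 0, 0, 0, 0, -1, 0, 0, 0, 0, 0, 0, -1, 0, 0, 0, 0, 0, 0, -1, 0, 0, 0, 0, 0, 0, -1])

```text
t: 10.5
tool_pos: [0.5097, 0.2314, 0.052]
orientation: [-0.179, 2.137, -2.133]
force: [-1.1, 0.2, 3.1]
opening: 0.0005
```

```bash
python3 st.py;  python3 - <<'E'
from h import *
im=imaging.read_camera("side")
b=cv2.resize(im[150:190,195:245],None,fx=14,fy=14,interpolation=cv2.INTER_NEAREST)
cv2.imwrite("pics/s6.png",b)
E
```

```text
0.019 10.7 [0.50979371 0.23137411 0.05198301] F [-0.98608505  0.00367583  2.65812684]
```

View pics/s6.png

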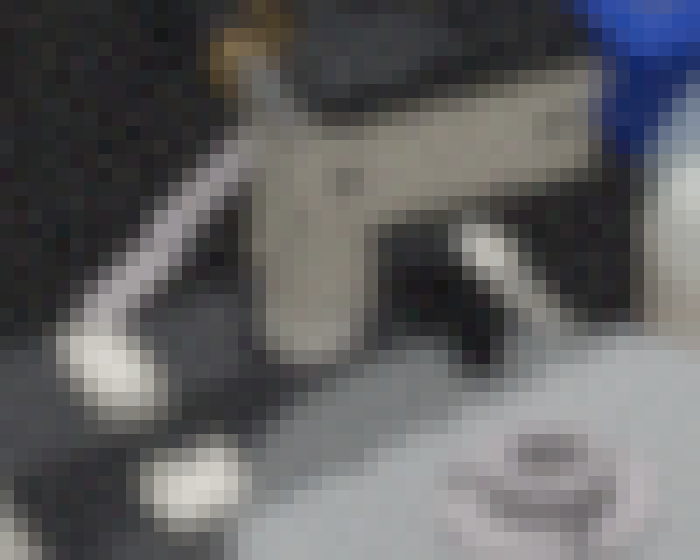

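Contact: the key gives about 2.9 N, so it is partly down. The closed tips turn out to be at about the TCP itself. I'll press a little more.

Emit:
carry_out(motion=[0, 0.0025, 0, 0, 0, 0, -1, 0, 0, 0, 0, 0, 0, -1, 0, 0, 0, 0, 0, 0, -1, 0, 0, 0, 0, 0, 0, -1, 0, 0, 0, 0, 0, 0, -1])

```text
t: 11.25
tool_pos: [0.51, 0.2315, 0.0497]
orientation: [-0.179, 2.137, -2.132]
force: [-1.4, -0.9, 3.2]
opening: 0.0007
```

```bash
python3 st.py
```

```text
0.019 11.45 [0.51001689 0.23145775 0.04971292] F [-1.44713113 -0.58780687  3.97938537]
```

Emit:
carry_out(motion=[0, 0.0008, 0, 0, 0, 0, -1, 0, 0, 0, 0, 0, 0, -1, 0, 0, 0, 0, 0, 0, -1, 0, 0, 0, 0, 0, 0, -1, 0, 0, 0, 0, 0, 0, -1])

```text
t: 11.95
tool_pos: [0.51, 0.2315, 0.0491]
orientation: [-0.179, 2.137, -2.132]
force: [-1.7, -1.1, 4.5]
opening: 0.001
```

```bash
python3 st.py .4562 .2226 .075 -80.6
```

```text
0.019 12.15 [0.51000734 0.23144753 0.04910562] F [-2.03805811 -0.27778853  4.53574904]
(array([ 0.05453599, -0.0258803 , -0.00025177]), array([0.13198917, 0.13945642, 0.01441409]))
```

Power key pressed, with the force at 4.5 N. Now up and over to the fan key.

Emit:
carry_out(motion=[0, -0.028, 0, 0, 0, 0, -1, 0, 0, 0, 0, 0, 0, -1, 0.027, 0, 0, 0, 0, 0, -1, 0.027, 0, 0, 0, 0, 0, -1, 0, 0, 0, 0, 0, 0, -1])

```text
t: 12.65
tool_pos: [0.4547, 0.2217, 0.0743]
orientation: [-0.181, 2.138, -2.134]
force: [-0.5, -0.3, -0.3]
opening: 0.0003
```

Emit:
carry_out(motion=[0, 0, 0, 0, 0, 0, -1, 0, 0, 0, 0, 0, 0, -1, 0, 0, 0, 0, 0, 0, -1, 0, 0, 0, 0, 0, 0, -1, 0, 0, 0, 0, 0, 0, -1])

```text
t: 13.15
tool_pos: [0.4569, 0.222, 0.0737]
orientation: [-0.179, 2.138, -2.134]
force: [-0.3, -0.7, -0.5]
opening: 0.0003
```

```bash
python3 st.py .4562 .2226 .0545 -80.6
```

```text
0.019 13.35 [0.4565078  0.221998   0.07373273] F [-0.10442743  0.11858267  0.05566466]
(array([ 0.00017356,  0.01923434, -0.00060413]), array([0.1202371 , 0.09056713, 0.09175088]))
```

Aligned over the fan key. I'll go down to TCP 0.0525, then to 0.049.

Emit:
carry_out(motion=[0, 0.017, -0.0005, 0, 0, 0, -1, 0, 0, 0, 0, 0, 0, -1, 0, 0, 0, 0, 0, 0, -1, 0, 0.003, 0, 0, 0, 0, -1, 0, 0, 0, 0, 0, 0, -1])

```text
t: 13.85
tool_pos: [0.4574, 0.2229, 0.0551]
orientation: [-0.177, 2.138, -2.132]
force: [0.3, 0.3, 0.2]
opening: 0.0005
```

Emit:
carry_out(motion=[0, 0, 0, 0, 0, 0, -1, 0, 0.003, 0, 0, 0, 0, -1, 0, 0, 0, 0, 0, 0, -1, 0, 0, 0, 0, 0, 0, -1, 0, 0, 0, 0, 0, 0, -1])

```text
t: 14.35
tool_pos: [0.4583, 0.2232, 0.0534]
orientation: [-0.175, 2.137, -2.131]
force: [-1.4, 0.0, 1.5]
opening: 0.0004
```

```bash
python3 st.py .4562 .2226 .049 -80.6
```

```text
0.019 14.55 [0.45823864 0.22319044 0.05329236] F [-0.79817505 -0.28378448  1.45620546]
(array([0.00211757, 0.004287  , 0.00025806]), array([ 0.1589516 ,  0.09181768, -0.1264646 ]))
```

Emit:
carry_out(motion=[0.002, 0.003, 0, 0, 0, 0, -1, 0, 0, 0, 0, 0, 0, -1, 0, 0.002, 0, 0, 0, 0, -1, 0, 0, 0, 0, 0, 0, -1, 0, 0, 0, 0, 0, 0, -1])

```text
t: 15.05
tool_pos: [0.4572, 0.2231, 0.0492]
orientation: [-0.173, 2.137, -2.129]
force: [-0.5, -0.1, 4.1]
opening: 0.0003
```

```bash
python3 st.py .4562 .2226 .049 -80.6
```

```text
0.019 15.25 [0.45720065 0.22313459 0.04914464] F [-0.55417391 -0.14514364  4.36014485]
(array([0.00107575, 0.00013872, 0.00036267]), array([ 0.17269185,  0.09227825, -0.25706618]))
```

Emit:
carry_out(motion=[0, -0.03, 0, 0, 0, 0, -1, 0, -0.03, 0, 0, 0, 0, -1, 0, -0.03, 0, 0, 0, 0, -1, 0, 0, 0, 0, 0, 0, -1, 0, 0, 0, 0, 0, 0, -1])

```text
t: 15.75
tool_pos: [0.4544, 0.222, 0.1381]
orientation: [-0.179, 2.138, -2.134]
force: [-0.1, -0.3, -0.6]
opening: 0.0003
```

```bash
python3 st.py .465 .1694 .0545 -80.6; python3 -c "
from h import *
print(robot.read_state()['q'])"
```

```text
0.019 15.95 [0.45380939 0.22176204 0.13715503] F [-0.13784601 -0.0362006   0.21924247]
(array([-0.00270607,  0.08255023,  0.05363771]), array([0.10205639, 0.08662658, 0.20724656]))
[ 0.35117524 -0.07177718  1.84280921  0.00246831  1.37378569  1.75591165]
```

Emit:
carry_out(motion=[0, 0, 0.02, 0, -8.5, 0, -1, 0, 0, 0, 0, -8.5, 0, -1, 0, 0, 0, 0, -8.5, 0, -1, 0, 0, 0, 0, -8.5, 0, -1, 0, 0, 0, 0, -8.5, 0, -1])

```text
t: 16.45
tool_pos: [0.4536, 0.2001, 0.1306]
orientation: [-0.841, 1.678, -1.67]
force: [0.6, 0.6, 0.1]
opening: 0.0009
```

Emit:
carry_out(motion=[0, 0, 0, 0, -8.5, 0, -1, 0, 0, 0, 0, -8.5, 0, -1, 0, 0, 0, 0, -8.5, 0, -1, 0, 0, 0, 0, -8.5, 0, -1, 0, 0, 0, 0, 0, 0, -1])

```text
t: 16.95
tool_pos: [0.4496, 0.1987, 0.1239]
orientation: [-1.208, 1.26, -1.238]
force: [-0.3, 0.0, -0.7]
opening: 0.0006
```

```bash
python3 st.py .465 .1694 .075 9.4
```

```text
0.019 17.15 [0.45010522 0.19891669 0.12463297] F [-0.61965881  0.3145297  -0.58156407]
(array([0.02836345, 0.04942257, 0.01759108]), array([  1.31063634, -12.53285395,   0.2000048 ]))
```

Emit:
carry_out(motion=[0.028, 0, 0.01, 1.3, -8.5, 0, -1, 0, 0, 0, 0, -4, 0, -1, 0, 0.03, 0, 0, 0, 0, -1, 0, 0.015, 0, 0, 0, 0, -1, 0, 0, 0, 0, 0, 0, -1])

```text
t: 17.65
tool_pos: [0.4604, 0.1695, 0.0796]
orientation: [-1.279, 1.088, -1.097]
force: [-1.7, 0.8, -0.0]
opening: 0.0003
```

```bash
python3 st.py .465 .1694 .0545 9.4; python3 - <<'E'
from h import *
for n,(x,y) in (("side",(170,120)),("top",(140,150))):
    im=imaging.read_camera(n)
    cv2.imwrite(f"pics/{n}7.png",cv2.resize(im[y:y+110,x:x+120],None,fx=5,fy=5,interpolation=cv2.INTER_CUBIC))
E
```

```text
0.019 17.85 [0.46227431 0.17015884 0.08243265] F [ 0.11867544 -0.08040997 -0.19488822]
(array([0.00107848, 0.02795644, 0.00234782]), array([-0.45708391, -0.28236593,  0.21166668]))
```

View pics/side7.png

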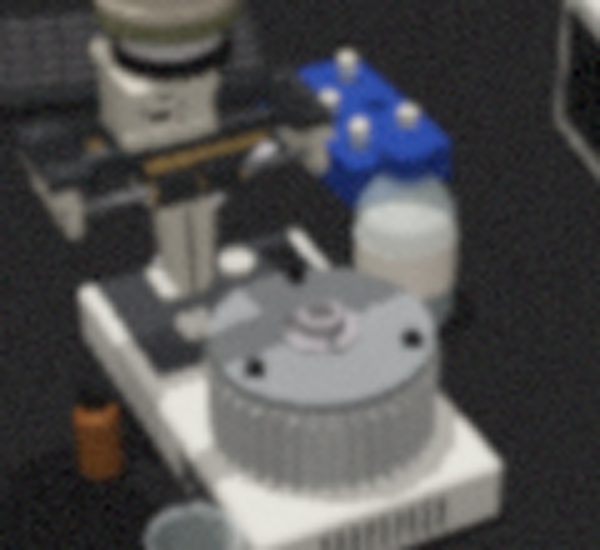

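View pics/top7.png

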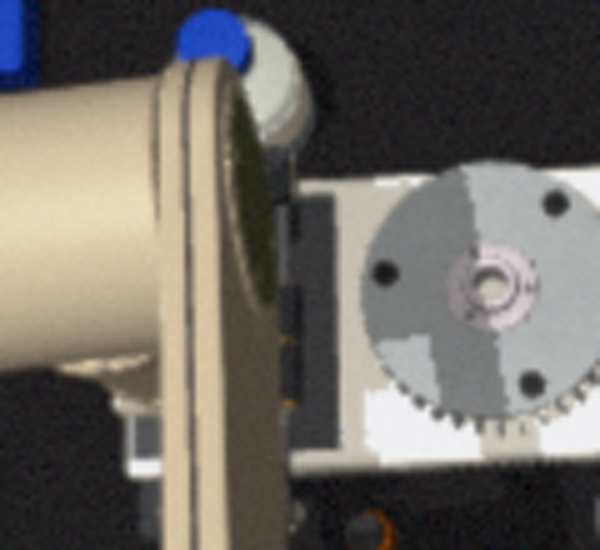

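Emit:
carry_out(motion=[0.001, 0.013, 0.002, 0, 0, 0, -1, 0, 0, 0, 0, 0, 0, -1, 0, 0.014, 0, 0, 0, 0, -1, 0, 0, 0, 0, 0, 0, -1, 0, 0, 0, 0, 0, 0, -1])

```text
t: 18.45
tool_pos: [0.466, 0.1698, 0.0543]
orientation: [-1.274, 1.082, -1.098]
force: [0.7, 0.8, -0.2]
opening: 0.0002
```

```bash
python3 st.py .465 .1694 .049 9.4
```

```text
0.019 18.65 [0.46615615 0.16987375 0.05482895] F [-0.10295104 -0.22160397  0.14670737]
(array([ 0.00026489,  0.0058157 , -0.00128267]), array([-0.64923643, -0.27634689,  0.19392449]))
```

Emit:
carry_out(motion=[0, 0.003, -0.001, -0.6, 0, 0, -1, 0, 0, 0, 0, 0, 0, -1, 0, 0.003, 0, 0, 0, 0, -1, 0, 0, 0, 0, 0, 0, -1, 0, 0, 0, 0, 0, 0, -1])

```text
t: 19.15
tool_pos: [0.4662, 0.17, 0.0501]
orientation: [-1.281, 1.088, -1.094]
force: [-1.7, -0.5, 3.3]
opening: 0.0005
```

```bash
python3 st.py .465 .1694 .049 9.4
```

```text
0.019 19.35 [0.46624502 0.16999884 0.05006489] F [-1.13735054 -0.9029562   3.99376115]
(array([ 0.00039048,  0.00106303, -0.00132672]), array([-0.13318855, -0.27493523,  0.1800813 ]))
```

Emit:
carry_out(motion=[0, 0.0011, 0, 0, 0, 0, -1, 0, 0, 0, 0, 0, 0, -1, 0, 0, 0, 0, 0, 0, -1, 0, 0, 0, 0, 0, 0, -1, 0, 0, 0, 0, 0, 0, -1])

```text
t: 19.85
tool_pos: [0.4663, 0.17, 0.0492]
orientation: [-1.28, 1.088, -1.094]
force: [-1.3, -0.1, 3.8]
opening: 0.0003
```

```bash
python3 st.py .465 .1694 .049 9.4
```

```text
0.019 20.05 [0.46628204 0.17003083 0.04917701] F [-1.39638754 -0.28080416  4.05976099]
(array([ 0.00041887,  0.00017485, -0.00136633]), array([-0.14492575, -0.27061382,  0.17943032]))
```

Emit:
carry_out(motion=[0, 0.001, 0, 0, 0, 0, -1, 0, 0, 0, 0, 0, 0, -1, 0, -0.03, 0, 0, 0, 0, -1, 0, -0.05, 0, 0, 0, 0, -1, 0, -0.05, 0, 0, 0, 0, -1])

```text
t: 20.55
tool_pos: [0.4596, 0.1687, 0.1724]
orientation: [-1.296, 1.099, -1.088]
force: [0.4, 0.1, 0.3]
opening: 0.0008
```

Emit:
carry_out(motion=[0, -0.05, 0, 0, 0, 0, -1, 0, -0.05, 0, 0, 0, 0, -1, 0, -0.03, 0, 0, 0, 0, -1, 0, 0, 0, 0, 0, 0, -1, 0, 0, 0, 0, 0, 0, -1])

```text
t: 21.05
tool_pos: [0.4636, 0.1702, 0.313]
orientation: [-1.286, 1.092, -1.092]
force: [-0.3, -0.4, -0.1]
opening: 0.0005
```

```bash
python3 st.py .4711 -.328 .30 0; python3 st.py .4711 -.328 .30 -82; python3 -c "
from h import *
print(robot.read_state()['q'])"
```

```text
0.019 21.25 [0.46256635 0.16993879 0.31107321] F [-0.17975114  0.10411002 -0.20421557]
(array([ 0.49294822,  0.01363297, -0.07038946]), array([0.43952786, 9.11872127, 0.26796018]))
0.019 21.45 [0.46278817 0.17005124 0.31191289] F [ 0.24616705 -0.37087514 -0.15957379]
(array([ 0.49301648,  0.01432159, -0.07068017]), array([ 0.13313973, 91.12360601,  0.49022461]))
[ 0.2506027  -0.1728757   1.61690462 -0.00326835  1.70483496  0.09093156]
```

Lamp key pressed and released. Now I'll travel to the stand, high up, opening the jaws part-way.

Emit:
carry_out(motion=[0.047, 0, -0.007, 0, 0, 0, 0.2, 0.047, 0, -0.007, 0, 0, 0, 0.2, 0.047, 0, -0.007, 0, 0, 0, 0.2, 0.047, 0, -0.007, 0, 0, 0, 0.2, 0.047, 0, -0.007, 0, 0, 0, 0.2])

```text
t: 21.95
tool_pos: [0.4651, -0.0687, 0.3099]
orientation: [-1.295, 1.087, -1.078]
force: [0.9, 0.2, 0.2]
opening: 0.036
```

Emit:
carry_out(motion=[0.047, 0, -0.007, 0, 0, 0, 0.2, 0.047, 0, -0.007, 0, 0, 0, 0.2, 0.047, 0, -0.007, 0, 0, 0, 0.2, 0.047, 0, -0.007, 0, 0, 0, 0.2, 0.03, 0, -0.007, 0, 0, 0, 0.2])

```text
t: 22.45
tool_pos: [0.4652, -0.3003, 0.3083]
orientation: [-1.294, 1.09, -1.078]
force: [0.2, 1.0, 0.9]
opening: 0.0558
```

Emit:
carry_out(motion=[0, 0, 0, 0, -8.5, 0, 0.2, 0, 0, 0, 0, -8.5, 0, 0.2, 0, 0, 0, 0, -8.5, 0, 0.2, 0, 0, 0, 0, -8.5, 0, 0.2, 0, 0, 0, 0, -5, 0, 0.2])

```text
t: 22.95
tool_pos: [0.4624, -0.3062, 0.3036]
orientation: [-1.504, 0.568, -0.542]
force: [-0.3, -0.6, 0.5]
opening: 0.0557
```

```bash
python3 st.py .4711 -.328 .28 45; python3 - <<'E'
from h import *
s=robot.read_state();M=R.from_rotvec(s["orientation"]).as_matrix();print(s["opening"])
for n,(x,y) in (("side",(190,130)),("top",(310,150))):
    im=imaging.read_camera(n)
    big=cv2.resize(im[y:y+190,x:x+200],None,fx=3,fy=3,interpolation=cv2.INTER_CUBIC)
    for k,col in((0,(0,0,255)),(.019,(0,255,0))):
      for o in (-s["opening"]/2,s["opening"]/2):
        p=proj(n,s["tool_pos"]+M[:,1]*k+M[:,2]*o)[0];cv2.circle(big,tuple(int((v-q+.5)*3) for v,q in zip(p,(x,y))),3,col,-1)
    cv2.imwrite(f"pics/{n}8.png",big)
E
```

```text
0.019 23.15 [ 0.46249382 -0.30605952  0.303968  ] F [ 0.05228242 -0.17749294 -0.17908746]
(array([ 0.02121969,  0.02380235, -0.01063432]), array([ 0.61209005,  3.90775974, -0.72991581]))
0.05600426316795917
```

View pics/side8.png

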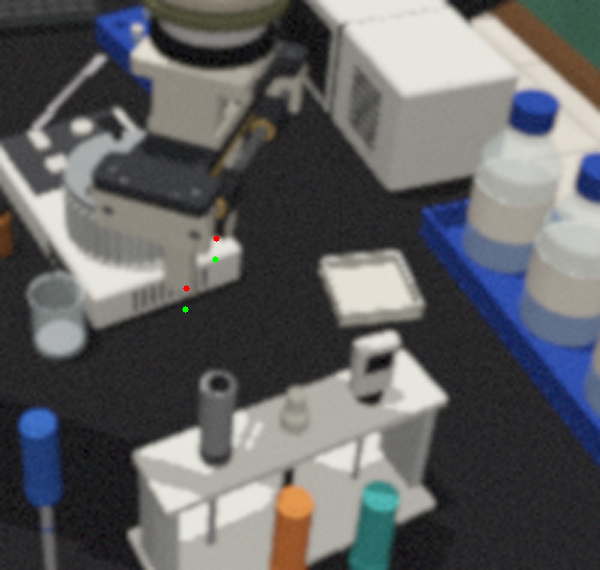

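View pics/top8.png

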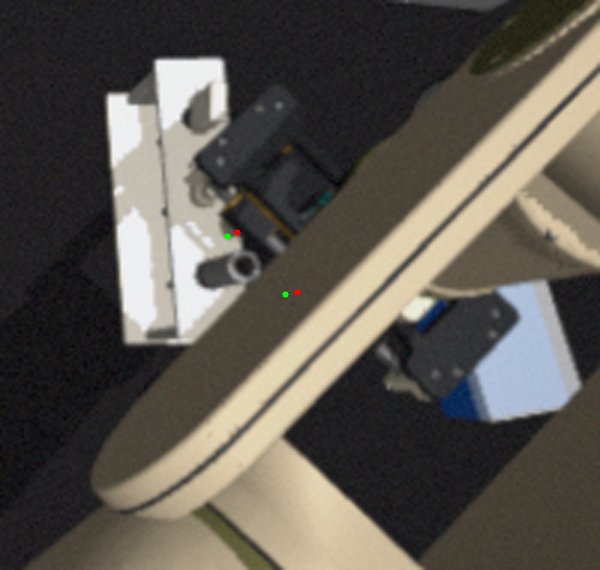

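The fingertips appear at about the TCP mark (near finger's end at (182,290) in the side crop). So the real grasp centre is about 19 mm higher than the reported TCP, and I'll grip at a reported z of 0.151. First I'll centre over the probe and check.

Emit:
carry_out(motion=[0.021, 0.0, -0.01, 0.6, 4, -0.7, 0.2, 0, 0, 0, 0, 0, 0, 0.2, 0, 0.03, 0, 0, 0, 0, 0.2, 0, 0.03, 0, 0, 0, 0, 0.2, 0, 0, 0, 0, 0, 0, 0.2])

```text
t: 23.75
tool_pos: [0.4728, -0.3274, 0.2443]
orientation: [-1.481, 0.617, -0.622]
force: [0.1, 1.3, -1.2]
opening: 0.0553
```

```bash
cat > shot.py <<'E'
from h import *
import sys
k=sys.argv[1];tag=[float(v) for v in sys.argv[2:5]]
s=robot.read_state();M=R.from_rotvec(s["orientation"]).as_matrix();print(s["opening"])
for n in ("side","top"):
    im=imaging.read_camera(n); c=proj(n,s["tool_pos"])[0].astype(int); x=max(0,min(512-160,c[0]-80));y=max(0,min(384-120,c[1]-60))
    big=cv2.resize(im[y:y+120,x:x+160],None,fx=5,fy=5,interpolation=cv2.INTER_CUBIC)
    for o in (-s["opening"]/2,s["opening"]/2):
        p=proj(n,s["tool_pos"]+M[:,2]*o)[0];cv2.circle(big,tuple(int((v-q+.5)*5) for v,q in zip(p,(x,y))),3,(0,0,255),-1)
    p=proj(n,tag)[0];cv2.circle(big,tuple(int((v-q+.5)*5) for v,q in zip(p,(x,y))),2,(0,255,0),-1)
    cv2.imwrite(f"pics/{n}{k}.png",big); print(n,x,y)
E
python3 st.py .4711 -.328 .22 45; python3 shot.py 9 .4711 -.328 .205
```

```text
0.019 23.95 [ 0.47513617 -0.32941377  0.25069179] F [ 0.1700359  -0.08638287  0.23317738]
(array([-0.00421398,  0.03063996, -0.00192635]), array([-0.08224491, -0.39787833,  0.6976927 ]))
0.05545142089402573
side 185 182
top 319 175
```

View pics/side9.png

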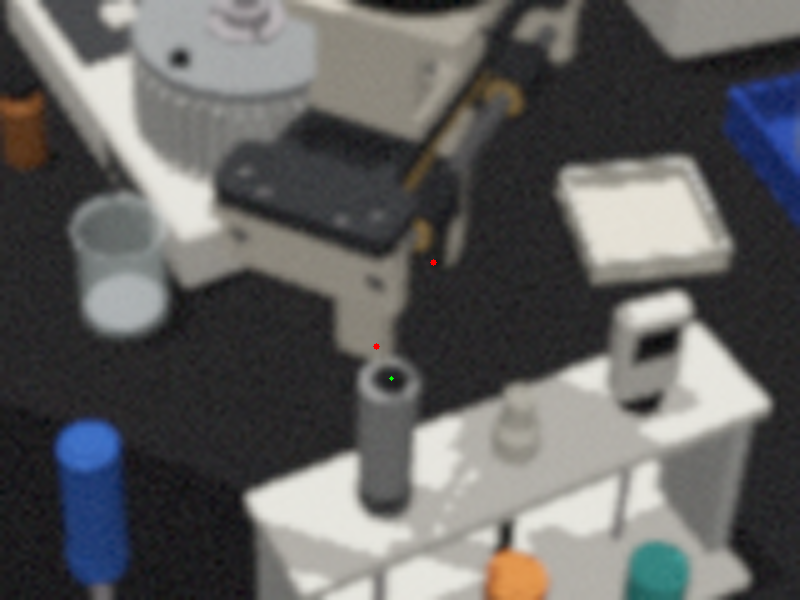

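View pics/top9.png

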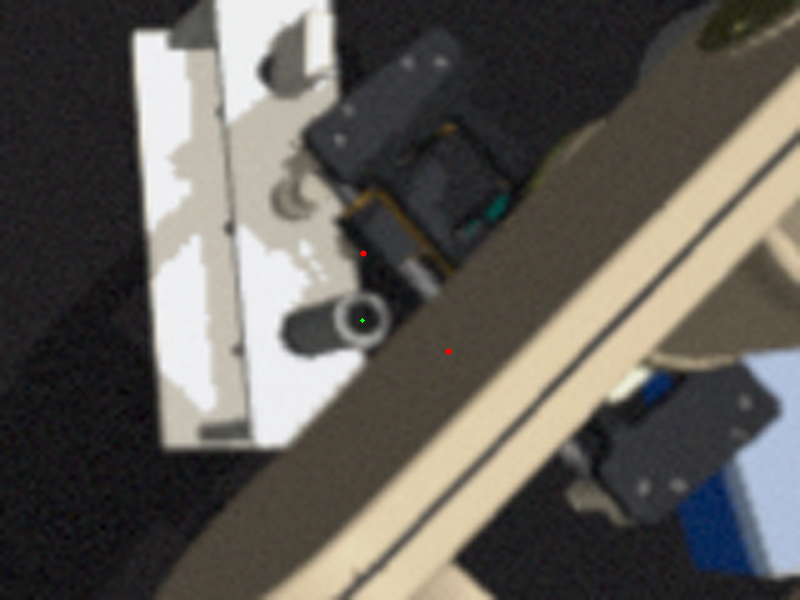

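Emit:
carry_out(motion=[-0.004, 0, -0.002, 0, 0, 0.7, 0.2, 0, 0, 0, 0, 0, 0, 0.2, 0, 0.025, 0, 0, 0, 0, 0.2, 0, 0, 0, 0, 0, 0, 0.2, 0, 0, 0, 0, 0, 0, 0.2])

```text
t: 24.55
tool_pos: [0.4722, -0.3294, 0.2304]
orientation: [-1.481, 0.614, -0.625]
force: [0.4, 0.7, 0.5]
opening: 0.0558
```

```bash
python3 st.py .4711 -.328 .151 45; python3 shot.py 10 .4711 -.328 .205
```

```text
0.019 24.75 [ 0.47217127 -0.32930259  0.23005991] F [-0.41314193 -0.00953982 -0.05518172]
(array([-2.14396340e-03,  7.90488239e-02, -1.77404193e-05]), array([-0.12162786, -0.40441205,  0.33692126]))
0.055737740177615
side 183 189
top 315 177
```

View pics/side10.png

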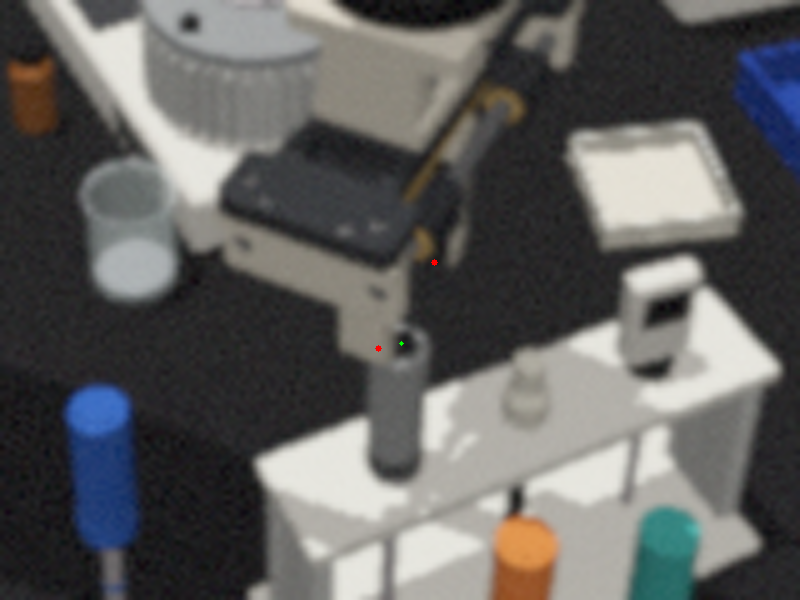

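Emit:
carry_out(motion=[-0.002, 0.02, 0, 0, -0.4, 0.3, 0.2, 0, 0, 0, 0, 0, 0, 0.2, 0, 0.02, 0, 0, 0, 0, 0.2, 0, 0, 0, 0, 0, 0, 0.2, 0, 0, 0, 0, 0, 0, 0.2])

```text
t: 25.35
tool_pos: [0.4724, -0.3291, 0.1938]
orientation: [-1.482, 0.609, -0.619]
force: [-0.7, -0.3, 0.8]
opening: 0.0557
```

```bash
python3 st.py .4711 -.328 .151 45; python3 shot.py 11 .4711 -.328 .205
```

```text
0.019 25.55 [ 0.47228629 -0.32899481  0.19334796] F [ 0.03034581 -0.00918941 -0.10215965]
(array([-0.0017748 ,  0.04233837, -0.00024285]), array([-0.14491014, -0.0121781 ,  0.3146927 ]))
0.056115920278406964
side 183 201
top 309 178
```

View pics/side11.png

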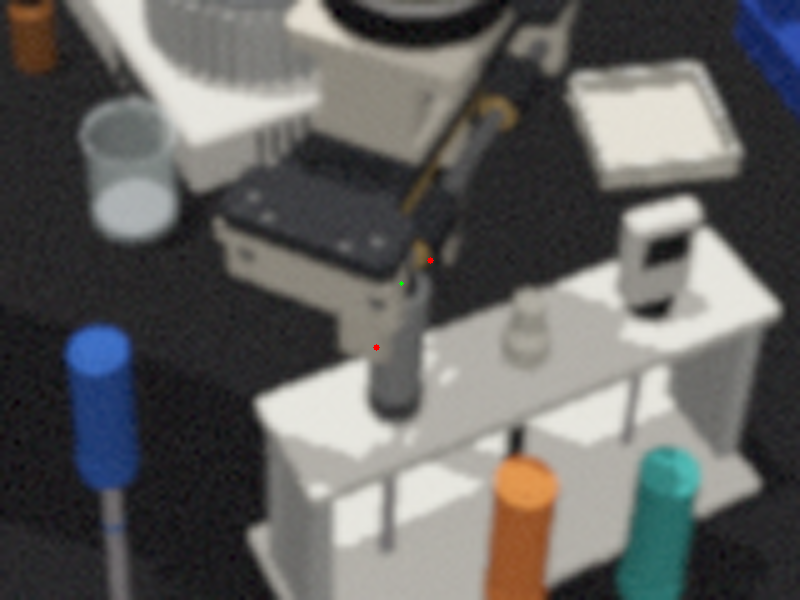

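View pics/top11.png

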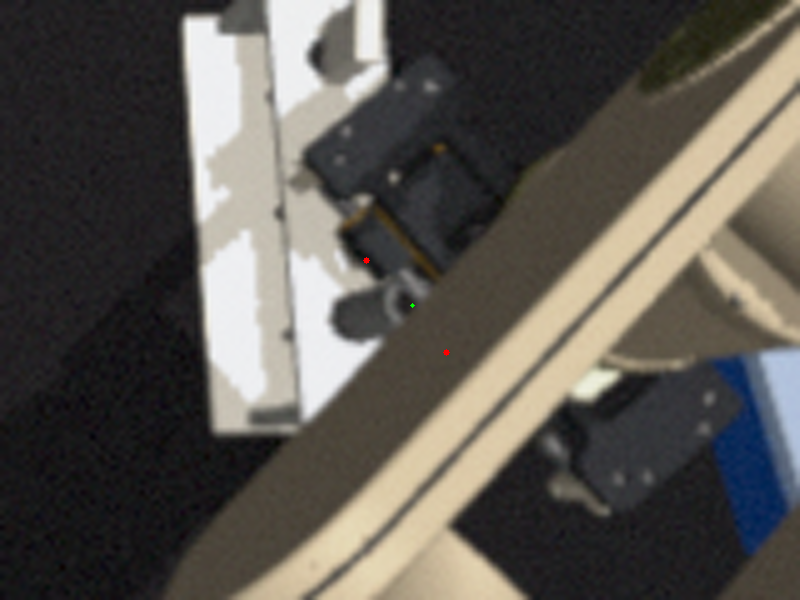

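Emit:
carry_out(motion=[-0.002, 0.02, 0, 0, 0, 0.3, 0.2, 0, 0, 0, 0, 0, 0, 0.2, 0, 0.021, 0, 0, 0, 0, 0.2, 0, 0, 0, 0, 0, 0, 0.2, 0, 0, 0, 0, 0, 0, 0.2])

```text
t: 26.15
tool_pos: [0.4725, -0.3288, 0.1559]
orientation: [-1.481, 0.609, -0.619]
force: [1.0, -0.7, 0.9]
opening: 0.0558
```

```bash
python3 st.py .4711 -.328 .151 45; python3 shot.py 12 .4711 -.328 .205
```

```text
0.019 26.35 [ 0.47240667 -0.32875995  0.15554961] F [ 0.19465137 -0.04554878  0.18671553]
(array([-0.0014838 ,  0.00454118, -0.0003999 ]), array([-0.16436968, -0.01037096,  0.28425558]))
0.05584464441529087
side 182 212
top 303 180
```

View pics/side12.png

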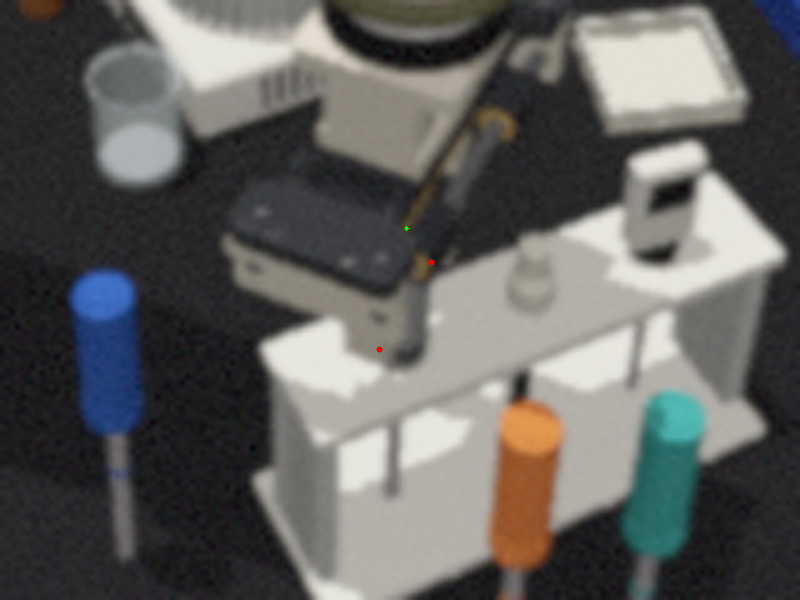

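Emit:
carry_out(motion=[-0.0015, 0.0045, 0, 0, 0, 0.3, 0.2, 0, 0, 0, 0, 0, 0, 0.2, 0, 0, 0, 0, 0, 0, -1, 0, 0, 0, 0, 0, 0, -1, 0, 0, 0, 0, 0, 0, -1], squeeze=30)

```text
t: 26.95
tool_pos: [0.4714, -0.3277, 0.1509]
orientation: [-1.479, 0.613, -0.614]
force: [0.9, 0.2, -0.2]
opening: 0.0363
```

Emit:
carry_out(motion=[0, 0, 0, 0, 0, 0, -1, 0, 0, 0, 0, 0, 0, -1, 0, 0, 0, 0, 0, 0, -1, 0, 0, 0, 0, 0, 0, -1, 0, 0, 0, 0, 0, 0, -1])

```text
t: 27.45
tool_pos: [0.4714, -0.3277, 0.1509]
orientation: [-1.479, 0.613, -0.614]
force: [-0.3, -0.6, 0.5]
opening: 0.0245
```

```bash
python3 st.py .4711 -.328 .151 45; python3 shot.py 13 .4711 -.328 .205
```

```text
0.019 27.65 [ 0.47136899 -0.32766021  0.15095243] F [-0.0248162  -0.07513667 -0.29911129]
(array([ 5.00993155e-05, -4.88548441e-05, -4.30325543e-04]), array([-0.16778953, -0.00779251, -0.02377185]))
0.02481540102622455
side 182 213
top 302 180
```

View pics/side13.png

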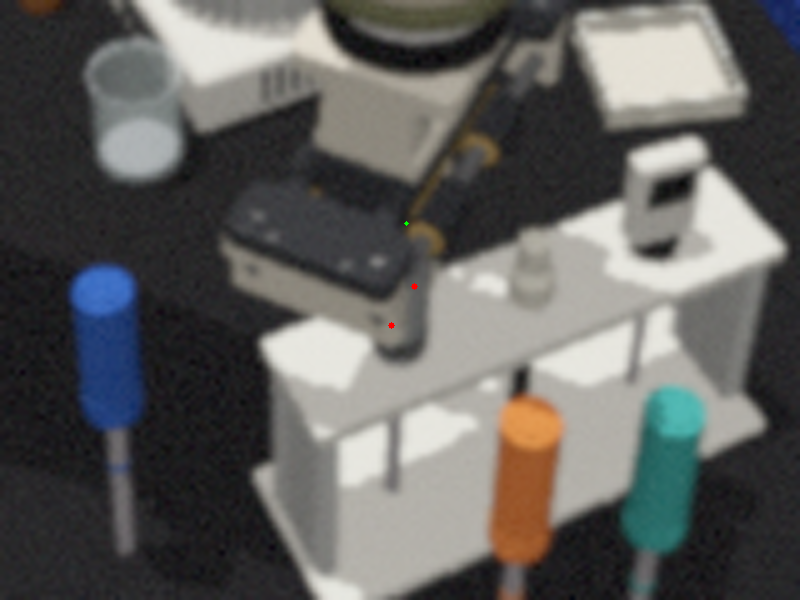

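The probe is gripped, with the opening at 25 mm. I'll lift slowly, straight up.

Emit:
carry_out(motion=[0, -0.014, 0, 0, 0, 0, -1, 0, -0.014, 0, 0, 0, 0, -1, 0, -0.014, 0, 0, 0, 0, -1, 0, -0.014, 0, 0, 0, 0, -1, 0, -0.004, 0, 0, 0, 0, -1])

```text
t: 28.25
tool_pos: [0.4712, -0.3278, 0.2167]
orientation: [-1.479, 0.613, -0.615]
force: [0.7, -0.6, -0.7]
opening: 0.0244
```

```bash
python3 st.py .4711 -.328 .33 45
```

```text
0.019 28.45 [ 0.47013064 -0.32688214  0.21316431] F [-0.08709326 -0.01350247 -1.04202724]
(array([ 0.00096054, -0.11684094,  0.00019806]), array([-0.14850853, -0.01077467, -0.25271431]))
```

Straight, and it carries about 1.1 N, which is the probe's weight. I'll go on up.

Emit:
carry_out(motion=[0.001, -0.014, 0, 0, 0, -0.2, -1, 0, -0.014, 0, 0, 0, 0, -1, 0, -0.014, 0, 0, 0, 0, -1, 0, -0.014, 0, 0, 0, 0, -1, 0, -0.014, 0, 0, 0, 0, -1])

```text
t: 28.95
tool_pos: [0.4695, -0.3268, 0.2849]
orientation: [-1.478, 0.618, -0.609]
force: [0.4, -0.3, -1.1]
opening: 0.0245
```

Emit:
carry_out(motion=[0, -0.014, 0, 0, 0, 0, -1, 0, -0.014, 0, 0, 0, 0, -1, 0, -0.014, 0, 0, 0, 0, -1, 0, 0, 0, 0, 0, 0, -1, 0, 0, 0, 0, 0, 0, -1])

```text
t: 29.45
tool_pos: [0.4707, -0.3279, 0.3354]
orientation: [-1.479, 0.614, -0.614]
force: [-0.4, 0.0, -2.2]
opening: 0.0246
```

```bash
python3 st.py .5174 .0483 .33 45; python3 shot.py 14 .4711 -.328 .205
```

```text
0.019 29.65 [ 0.47030268 -0.32758501  0.3343209 ] F [ 0.00455165  0.25078779 -1.19498758]
(array([-0.23254491,  0.00560791,  0.29902806]), array([-0.14005539, -0.01317731, -0.13700202]))
0.02489549452921159
side 184 151
top 335 172
```

View pics/side14.png

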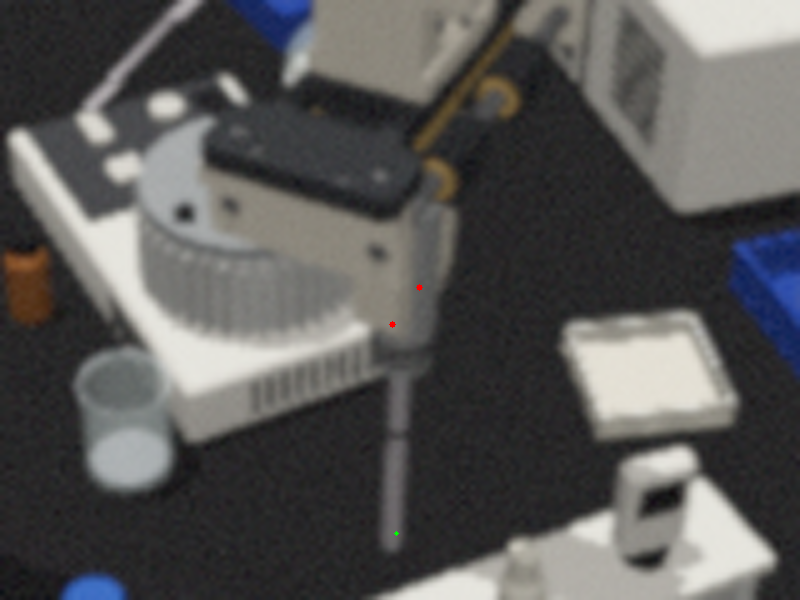

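Emit:
carry_out(motion=[-0.012, 0, 0.016, 0, 0, 0, -1, -0.022, 0, 0.028, 0, 0, 0, -1, -0.022, 0, 0.028, 0, 0, 0, -1, -0.022, 0, 0.028, 0, 0, 0, -1, -0.022, 0, 0.028, 0, 0, 0, -1])

```text
t: 30.25
tool_pos: [0.4887, -0.1652, 0.3308]
orientation: [-1.477, 0.626, -0.614]
force: [0.2, -0.3, -0.3]
opening: 0.0245
```

Emit:
carry_out(motion=[-0.022, 0, 0.028, 0, 0, 0, -1, -0.022, 0, 0.028, 0, 0, 0, -1, -0.022, 0, 0.028, 0, 0, 0, -1, -0.022, 0, 0.028, 0, 0, 0, -1, -0.012, 0, 0.016, 0, 0, 0, -1])

```text
t: 30.75
tool_pos: [0.5086, 0.0043, 0.3294]
orientation: [-1.477, 0.627, -0.611]
force: [-0.7, -0.1, -1.4]
opening: 0.0246
```

```bash
python3 st.py .5174 .0483 .33 45
```

```text
0.019 30.95 [0.50865131 0.00182343 0.329385  ] F [ 0.0129297   0.38116621 -0.92162023]
(array([-0.02697953, -0.00041732,  0.03884482]), array([ 0.10547816, -0.43647874, -0.57530463]))
```

Emit:
carry_out(motion=[-0.014, 0, 0.02, 0, -0.4, -0.5, -1, -0.013, 0, 0.019, 0, 0, 0, -1, 0, 0, 0, 0, 0, 0, -1, 0, 0, 0, 0, 0, 0, -1, 0, 0, 0, 0, 0, 0, -1])

```text
t: 31.45
tool_pos: [0.5174, 0.0427, 0.3285]
orientation: [-1.485, 0.622, -0.619]
force: [-0.1, 0.2, -2.2]
opening: 0.0245
```

```bash
python3 st.py .5174 .0483 .33 45;  python3 - <<'E'
from h import *
for n in ("side","top"):
    im=imaging.read_camera(n); cv2.imwrite(f"pics/raw15{n}.png",im)
    x,y=(170,100) if n=="side" else (170,140)
    big=cv2.resize(im[y:y+110,x:x+130],None,fx=6,fy=6,interpolation=cv2.INTER_CUBIC)[:600]
    for P,c in (([.5174,.0483,.135],(0,0,255)),):
        p=proj(n,P)[0];cv2.circle(big,tuple(int((v-q+.5)*6) for v,q in zip(p,(x,y))),2,c,-1)
    cv2.imwrite(f"pics/{n}15.png",big)
E
```

```text
0.019 31.65 [0.51743447 0.04317964 0.32864027] F [-0.20649867  0.21065604 -1.09796155]
(array([-0.00367343, -0.00137478,  0.00356147]), array([ 0.25934917, -0.44801776, -0.01798743]))
```

View pics/side15.png

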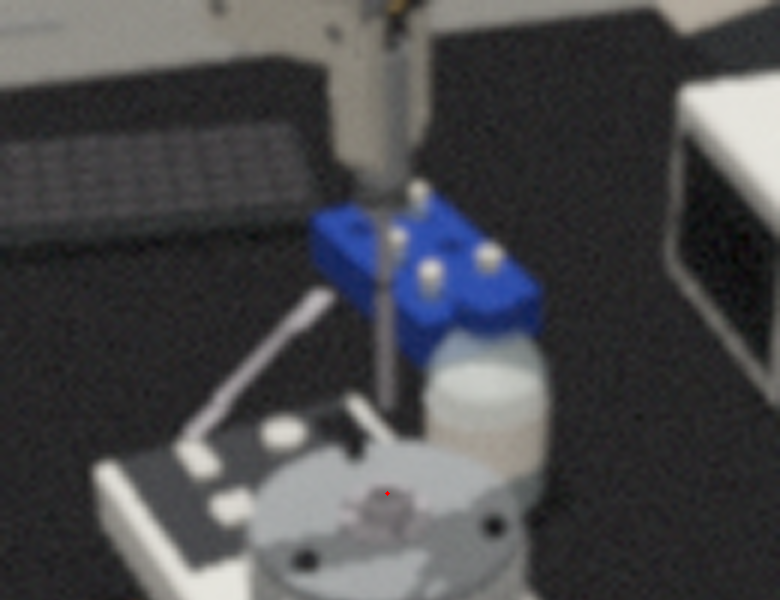

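View pics/top15.png

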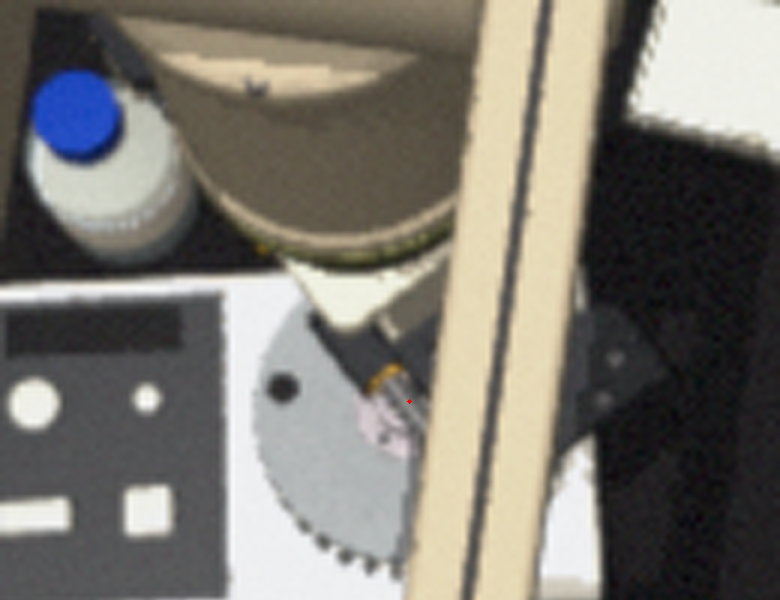

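```bash
python3 - <<'E'
from h import *
im=cv2.imread("pics/raw15side.png")
cv2.imwrite("pics/z15a.png",cv2.resize(im[126:172,214:254],None,fx=13,fy=13,interpolation=cv2.INTER_CUBIC))
cv2.imwrite("pics/z15b.png",cv2.resize(im[165:200,210:265],None,fx=14,fy=14,interpolation=cv2.INTER_CUBIC))
g=im.astype(int)
for r in range(140,169,2): print(r,g[r,226:242].sum(1)//3)
E
```

```text
140 [ 84  93  96  96  96 100 101 107 113 141 150 134 110 101 100  98]
142 [ 52  70  84  95  99  98  99 105 105 115 123 114 103 102 107 115]
144 [ 51  54  52  63  79  89  97 104 106 103 100  92  98 124 169 195]
146 [ 54  54  53  57  56  59  74  89  96  92  95  98 102 116 142 157]
148 [ 53  47  55  54  56  54  64  76  85  90  98  97  99 102 115 120]
150 [ 46  43  44  50  55  57  81  95 100  91  84  90  99 100 102 104]
152 [ 34  36  42  46  44  53  73  95 102  83  63  60  75  85  95  94]
154 [ 36  40  35  40  38  44  67  95 100  82  62  59  54  58  66  64]
156 [ 43  37  35  37  39  43  67  95 100  82  67  58  54  58  55  57]
158 [39 31 40 37 35 36 61 91 99 78 57 46 53 57 54 63]
160 [38 40 36 38 36 40 63 92 98 81 50 41 42 50 61 91]
162 [ 40  38  41  41  40  34  60  91 100  75  52  39  34  39  60 103]
164 [ 37  45  48  41  40  42  60  89  96  77  52  39  32  40  70 124]
166 [ 64  93 133 146 117  72  58  89  96  77  49  37  36  44  96 151]
168 [ 55  73 129 180 191 160 103  71  67  53  41  41  41  39  74 130]
```

View pics/z15a.png

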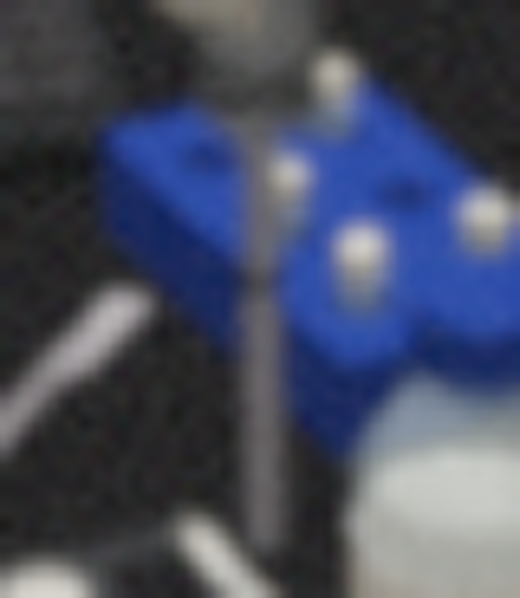

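View pics/z15b.png

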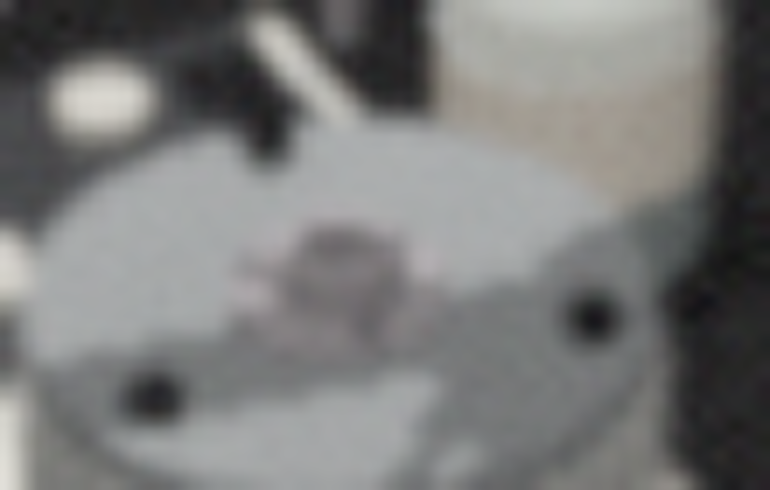

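```bash
python3 - <<'E'
from h import *
T=np.array([.51743,.04318,.32864])
tip=T-[0,0,.136]
print("tip",proj("side",tip),"mark",proj("side",tip+[0,0,.07]),"foot",proj("side",tip+[0,0,.11]))
print("mouth",proj("side",[.5174,.0483,.135]))
for a in(0,90,180,270):
    print(a,proj("side",[.5174+.0145*np.cos(np.radians(a)),.0483+.0145*np.sin(np.radians(a)),.135]))
# jacobian px per mm
b=proj("side",[.5174,.0483,.135])[0]
for d in np.eye(3)*.001: print((proj("side",np.array([.5174,.0483,.135])+d)[0]-b).round(3))
E
```

```text
tip [[234.39170685 166.88308213]] mark [[234.10900089 146.2983002 ]] foot [[233.93610128 133.77693205]]
mouth [[234.11739516 181.73593504]]
0 [[238.66849914 180.90428965]]
90 [[232.77366358 179.08679104]]
180 [[229.53516455 182.57320074]]
270 [[235.48653811 184.4352399 ]]
[ 0.315 -0.058]
[-0.093 -0.184]
[-0.004 -0.265]
```

```bash
python3 - <<'E'
from h import *
im=cv2.imread("pics/raw15side.png")
ims=im
x,y,f=208,163,14
big=cv2.resize(ims[y:y+42,x:x+57],None,fx=f,fy=f,interpolation=cv2.INTER_CUBIC)
a=np.linspace(0,2*np.pi,200)
for r,z,c in((.07,.12,(0,0,255)),(.0145,.135,(0,255,0)),(.009,.135,(255,255,0)),(.025,.124,(0,255,255))):
    P=np.c_[.5174+r*np.cos(a),.0483+r*np.sin(a),a*0+z]
    p=((proj("side",P)-[x,y]+.5)*f).astype(int)
    cv2.polylines(big,[p],True,c,1)
cv2.imwrite("pics/o15.png",big)
E
```

```text
(no output)
```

View pics/o15.png

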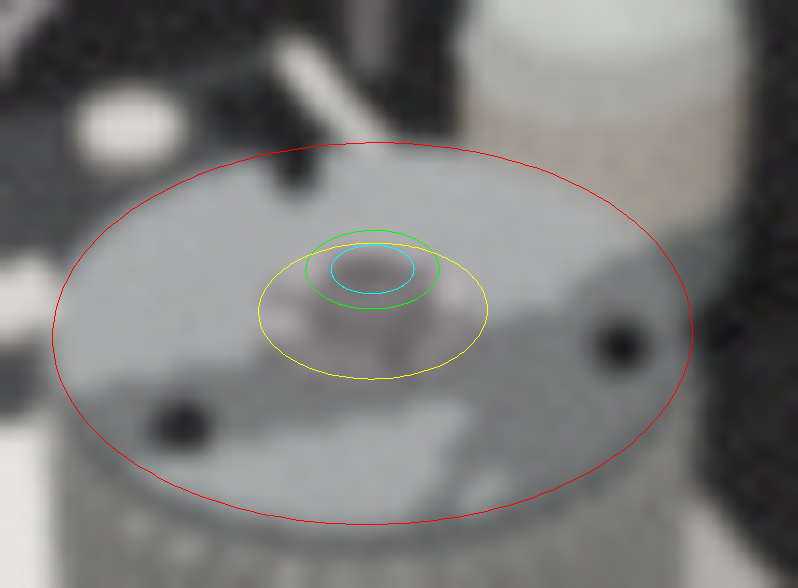

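Emit:
carry_out(motion=[-0.0034, 0, 0.0035, 0.25, -0.4, 0, -1, 0, 0, 0, 0, 0, 0, -1, 0, 0.013, 0, 0, 0, 0, -1, 0, 0.013, 0, 0, 0, 0, -1, 0, 0, 0, 0, 0, 0, -1])

```text
t: 32.25
tool_pos: [0.5175, 0.0488, 0.3002]
orientation: [-1.482, 0.614, -0.613]
force: [0.1, 0.6, -1.6]
opening: 0.0247
```

```bash
python3 st.py .5175 .048 .281 45
```

```text
0.019 32.45 [0.51859889 0.04879467 0.30332866] F [ 0.01130497 -0.1337474  -0.92587241]
(array([-0.00027208,  0.02232371, -0.00140936]), array([-0.18094316,  0.02387921,  0.14471096]))
```

Emit:
carry_out(motion=[0, 0.01, -0.0014, -0.2, 0, 0.1, -1, 0, 0, 0, 0, 0, 0, -1, 0, 0.011, 0, 0, 0, 0, -1, 0, 0, 0, 0, 0, 0, -1, 0, 0, 0, 0, 0, 0, -1])

```text
t: 32.95
tool_pos: [0.5181, 0.0476, 0.2813]
orientation: [-1.483, 0.612, -0.615]
force: [0.3, 0.4, -0.5]
opening: 0.0241
```

```bash
cat > ov.py <<'E'
from h import *
import sys
k=sys.argv[1]
s=robot.read_state();print(s["tool_pos"])
im=imaging.read_camera("side");cv2.imwrite(f"pics/raw{k}.png",im)
x,y,f=208,145,14
big=cv2.resize(im[y:y+42,x:x+57],None,fx=f,fy=f,interpolation=cv2.INTER_CUBIC)
a=np.linspace(0,2*np.pi,200)
for r,z,c in((.0145,.135,(0,255,0)),(.009,.135,(255,255,0))):
    P=np.c_[.5174+r*np.cos(a),.0483+r*np.sin(a),a*0+z]
    cv2.polylines(big,[((proj("side",P)-[x,y]+.5)*f).astype(int)],True,c,1)
tip=s["tool_pos"]-[0,0,.136]
p=((proj("side",[tip,tip+[0,0,.07]])-[x,y]+.5)*f).astype(int)
for q in p: cv2.circle(big,tuple(int(v) for v in q),3,(0,0,255),-1)
cv2.imwrite(f"pics/o{k}.png",big)
g=im.astype(int)
for r in range(150,186,3): print(r,g[r,226:243].sum(1)//3)
E
python3 st.py .5175 .048 .281 45; python3 ov.py 16
```

```text
0.019 33.15 [0.51818408 0.04759391 0.28166782] F [ 0.08772115 -0.1316642  -1.19748988]
(array([-0.00077225,  0.0006661 , -0.00019693]), array([-0.04153664,  0.00914856,  0.11684151]))
[0.51818408 0.04759391 0.28166782]
150 [ 49  41  47  55  60  71  82  93  93  84  78  87  94  94 103 104 101]
153 [34 36 37 34 41 44 68 93 98 82 57 53 53 73 84 83 81]
156 [ 37  42  42  31  42  50  65  91 101  79  61  56  51  57  53  53  57]
159 [ 37  40  37  41  37  41  55  84  89  69  49  42  46  51  55  79 114]
162 [ 35  37  36  42  42  40  52  87  93  75  51  38  39  37  61 103 146]
165 [ 46  63  87  85  63  46  61  91  96  76  53  44  36  38  85 144 162]
168 [ 56  75 131 180 190 160 110  97 101  80  49  40  36  36  75 129 163]
171 [ 34  38  38  60 102 140 155 136 109  82  56  40  43  40  76 125 146]
174 [105  76  42  41  84 138 154 135 118 127 152 163 164 162 157 159 160]
177 [169 158 144 142 155 166 164 138 121 134 160 172 173 173 173 176 173]
180 [170 169 168 169 172 169 165 157 152 157 163 164 166 166 173 171 171]
183 [161 154 153 140 131 120 114 114 115 117 118 123 131 152 151 150 155]
```

View pics/o16.png

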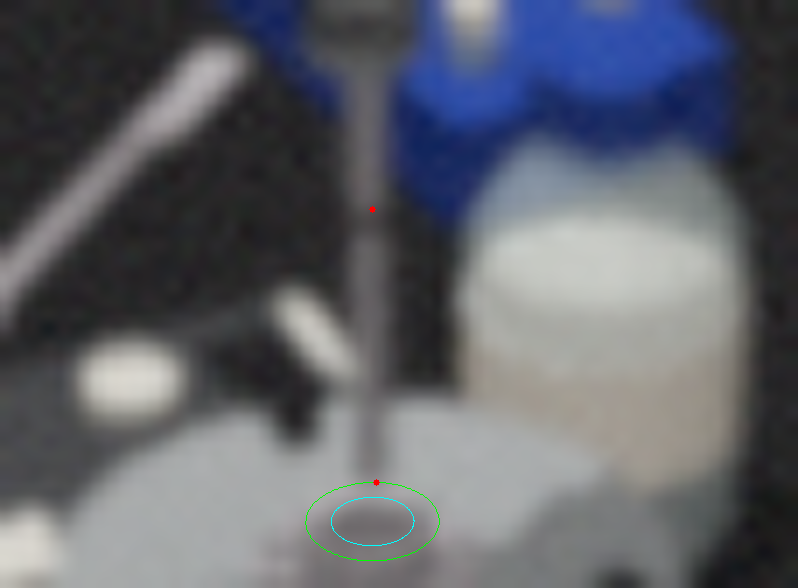

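```bash
python3 - <<'E'
from h import *
for k,T in (("15side",[.51743,.04318,.32864]),("16",[.51818,.04759,.28167])):
    g=cv2.imread(f"pics/raw{k}.png").astype(int).sum(2)//3
    T=np.array(T);tip=T-[0,0,.136]
    print(k,"pred foot,mark,tip rows",[proj("side",tip+[0,0,h])[0].round(2) for h in(.11,.07,0)])
    r0=int(proj("side",tip)[0,1]);
    print("mark",list(zip(range(r0-27,r0-14),g[r0-27:r0-14,233:235].mean(1))))
    print("tip",list(zip(range(r0-5,r0+8),g[r0-5:r0+8,233:235].mean(1))))
    r1=r0-34; print("foot",list(zip(range(r1-4,r1+6),g[r1-4:r1+6,233:235].mean(1))))
E
```

```text
15side pred foot,mark,tip rows [array([233.94, 133.78]), array([234.11, 146.3 ]), array([234.39, 166.88])]
mark [(139, np.float64(114.5)), (140, np.float64(110.0)), (141, np.float64(108.0)), (142, np.float64(105.0)), (143, np.float64(105.0)), (144, np.float64(105.0)), (145, np.float64(101.5)), (146, np.float64(92.5)), (147, np.float64(77.0)), (148, np.float64(80.5)), (149, np.float64(94.5)), (150, np.float64(97.5)), (151, np.float64(99.0))]
tip [(161, np.float64(94.5)), (162, np.float64(95.5)), (163, np.float64(92.5)), (164, np.float64(92.5)), (165, np.float64(93.5)), (166, np.float64(92.5)), (167, np.float64(86.5)), (168, np.float64(69.0)), (169, np.float64(70.5)), (170, np.float64(110.0)), (171, np.float64(153.0)), (172, np.float64(175.5)), (173, np.float64(176.0))]
foot [(128, np.float64(102.5)), (129, np.float64(98.0)), (130, np.float64(93.0)), (131, np.float64(83.5)), (132, np.float64(68.5)), (133, np.float64(64.0)), (134, np.float64(76.0)), (135, np.float64(90.5)), (136, np.float64(95.5)), (137, np.float64(105.0))]
16 pred foot,mark,tip rows [array([233.95, 147.61]), array([234
[... 272 characters left out ...]
160, np.float64(71.5)), (161, np.float64(73.0)), (162, np.float64(90.0)), (163, np.float64(93.0))]
tip [(173, np.float64(114.0)), (174, np.float64(126.5)), (175, np.float64(128.0)), (176, np.float64(127.5)), (177, np.float64(129.5)), (178, np.float64(132.5)), (179, np.float64(148.5)), (180, np.float64(154.5)), (181, np.float64(125.5)), (182, np.float64(109.5)), (183, np.float64(114.5)), (184, np.float64(121.5)), (185, np.float64(120.5))]
foot [(140, np.float64(107.0)), (141, np.float64(108.0)), (142, np.float64(104.0)), (143, np.float64(99.0)), (144, np.float64(92.5)), (145, np.float64(84.5)), (146, np.float64(63.5)), (147, np.float64(61.5)), (148, np.float64(74.5)), (149, np.float64(86.5))]
```

Row positions of the mark and tip agree with the prediction to within 0.5 px, and the stem's column agrees with the bore's. Descending into the tube.

Emit:
carry_out(motion=[-0.0003, 0.009, 0.0003, 0, 0, 0.1, -1, 0, 0, 0, 0, 0, 0, -1, 0, 0.009, 0, 0, 0, 0, -1, 0, 0, 0, 0, 0, 0, -1, 0, 0, 0, 0, 0, 0, -1])

```text
t: 33.7
tool_pos: [0.5183, 0.0481, 0.2621]
orientation: [-1.481, 0.613, -0.614]
force: [-0.7, 0.3, -1.2]
opening: 0.0247
```

```bash
python3 st.py .5182 .048 .201 45; python3 ov.py 17 | head -1
```

```text
0.019 33.9 [0.5184543  0.04807659 0.26249766] F [ 0.0418708  -0.06921023 -1.3431991 ]
(array([-0.00016947,  0.06149721, -0.00031147]), array([-0.07224343,  0.01737396,  0.04074797]))
[0.5184543  0.04807659 0.26249766]
```

View pics/o17.png

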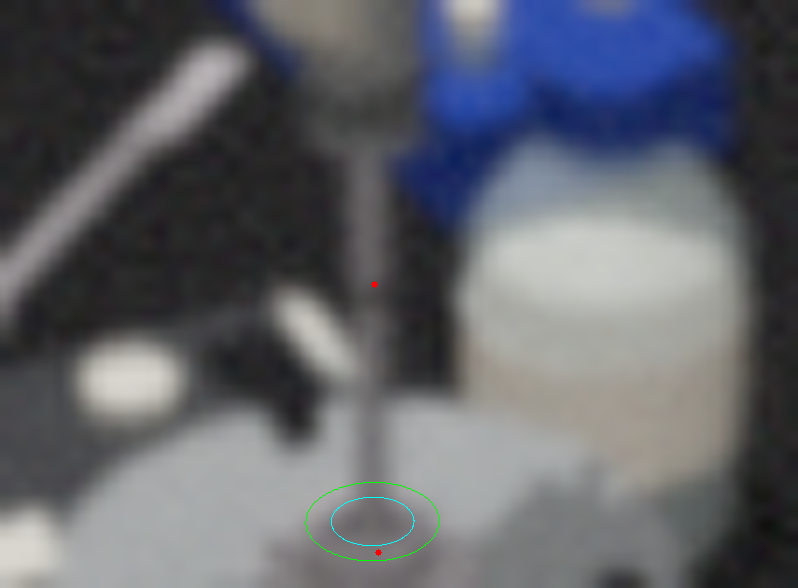

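The stem enters the bore centred. Going on.

Emit:
carry_out(motion=[0, 0.009, -0.0003, 0, 0, 0, -1, 0, 0, 0, 0, 0, 0, -1, 0, 0.009, 0, 0, 0, 0, -1, 0, 0, 0, 0, 0, 0, -1, 0, 0, 0, 0, 0, 0, -1])

```text
t: 34.45
tool_pos: [0.5183, 0.0479, 0.2429]
orientation: [-1.481, 0.613, -0.615]
force: [-0.1, 0.7, -0.9]
opening: 0.0248
```

```bash
python3 st.py .5182 .048 .201 45
```

```text
0.019 34.65 [0.51848083 0.04785866 0.24330571] F [-0.01173085  0.25324215 -0.95273637]
(array([-0.00035186,  0.04230505, -0.00017539]), array([-0.10406901,  0.01593254,  0.07218642]))
```

Emit:
carry_out(motion=[-0.0003, 0.009, -0.0002, -0.1, 0, 0, -1, 0, 0, 0, 0, 0, 0, -1, 0, 0.009, 0, 0, 0, 0, -1, 0, 0, 0, 0, 0, 0, -1, 0, 0, 0, 0, 0, 0, -1])

```text
t: 35.15
tool_pos: [0.5182, 0.0479, 0.2238]
orientation: [-1.483, 0.613, -0.615]
force: [-0.4, -0.5, 0.1]
opening: 0.0247
```

```bash
python3 st.py .5182 .048 .201 45
```

```text
0.019 35.35 [0.5183472  0.04795234 0.22410792] F [-0.23918188 -0.19872565 -1.57252411]
(array([-1.78280100e-04,  2.31076145e-02, -8.06347079e-05]), array([-0.02552241,  0.0169907 ,  0.10034013]))
```

Emit:
carry_out(motion=[-0.0002, 0.009, 0, 0, 0, 0.1, -1, 0, 0, 0, 0, 0, 0, -1, 0, 0.009, 0, 0, 0, 0, -1, 0, 0, 0, 0, 0, 0, -1, 0, 0, 0, 0, 0, 0, -1])

```text
t: 35.85
tool_pos: [0.5183, 0.0481, 0.2046]
orientation: [-1.482, 0.613, -0.614]
force: [0.0, -0.1, -0.3]
opening: 0.0248
```

```bash
python3 st.py .5182 .048 .201 45;python3 ov.py 18
```

```text
0.019 36.05 [0.51847892 0.04807915 0.20497135] F [ 0.00110083 -0.46630957 -0.64941349]
(array([-0.0001431 ,  0.00397103, -0.00025713]), array([-0.05728385,  0.01475938,  0.02563262]))
[0.51847892 0.04807915 0.20497135]
150 [104  99 122 129 125 124 115 115 108  97  99  93 104 115 122 116 107]
153 [119 125 131 132 128 125 123 115 104  96  92  92 106 114 110 100  84]
156 [101 121 127 130 129 130 122 114 103  94  94  89 101 109 101  79  65]
159 [ 81 114 126 128 129 129 123 112 105  99  89  86  92  97  84  83 112]
162 [ 74 107 126 128 126 126 121 114 108  96  90  86  69  56  51 101 147]
165 [ 51  74  97 102 102 105 111 111 104  97  90  79  65  49  90 141 162]
168 [ 60  76 115 141 118  78  73  78  76  73  66  55  45  42  73 130 165]
171 [ 41  42  42  48  63  77  80  81  76  77  76  71  62  46  68 123 145]
174 [104  78  46  37  81 139 151 132 117 127 152 163 164 162 156 159 162]
177 [168 161 143 142 155 167 164 140 119 133 161 172 172 171 172 172 171]
180 [168 169 169 167 161 147 136 115 110 116 136 155 162 166 159 140 127]
183 [158 149 144 135 127 118 113 109 107 110 114 121 118 129 130 128 121]
```

View pics/o18.png

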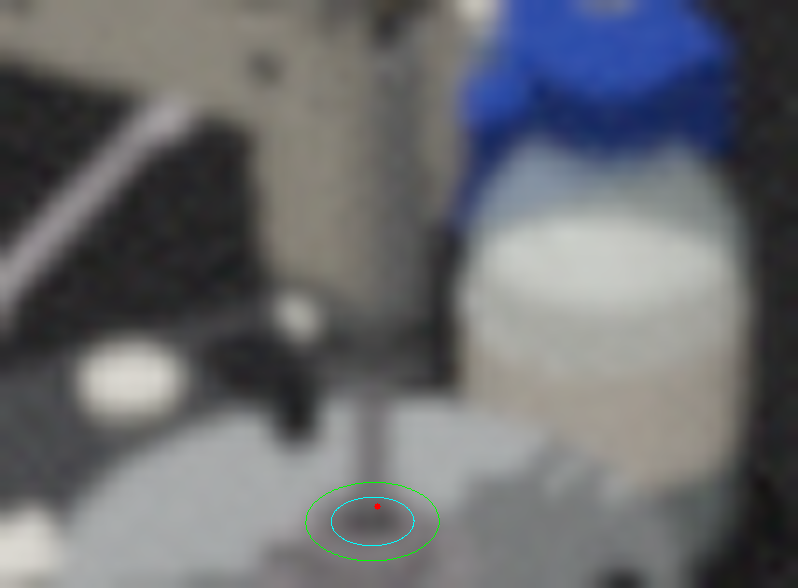

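Emit:
carry_out(motion=[-0.0002, 0.0035, -0.0002, 0, 0, 0, -1, 0, 0, 0, 0, 0, 0, -1, 0, 0, 0, 0, 0, 0, -1, 0, 0, 0, 0, 0, 0, -1, 0, 0, 0, 0, 0, 0, -1])

```text
t: 36.6
tool_pos: [0.5185, 0.0481, 0.2017]
orientation: [-1.481, 0.612, -0.615]
force: [-0.1, 0.3, -0.9]
opening: 0.0244
```

```bash
python3 st.py .5182 .048 .201 45;python3 ov.py 19; python3 - <<'E'
from h import *
im=cv2.imread("pics/raw19.png")
b=cv2.resize(im[168:196,218:252],None,fx=20,fy=20,interpolation=cv2.INTER_CUBIC)
b=cv2.convertScaleAbs(b,alpha=1.8,beta=-90);cv2.imwrite("pics/c19.png",b)
t=imaging.read_camera("top");cv2.imwrite("pics/t19.png",cv2.resize(t[140:260,150:310],None,fx=4,fy=4))
E
```

```text
0.019 36.8 [0.51850243 0.04809458 0.2016986 ] F [-0.20922851  0.0575192  -1.25808232]
(array([-0.00014784,  0.00069794, -0.00028189]), array([-0.09913871,  0.01770117,  0.06422917]))
[0.51850243 0.04809458 0.2016986 ]
150 [100 101 121 126 126 122 120 115 107 105  98 100 106 116 122 118 107]
153 [126 131 132 131 124 123 121 115 105  93  94  92 105 112 109  97  82]
156 [ 97 120 129 131 129 131 123 114 105  96  92  93 100 106 103  80  62]
159 [ 84 115 127 130 129 128 120 114 105  96  94  88  90  99  88  84 114]
162 [ 75 113 127 129 128 128 120 113 105  98  88  86  71  59  64 103 147]
165 [ 57  91 118 127 123 118 118 112 105  97  92  83  65  45  88 146 164]
168 [ 54  72 118 145 124  88  85  89  90  82  82  73  53  44  75 131 164]
171 [ 37  37  42  45  49  61  71  73  71  68  66  60  53  45  73 124 145]
174 [106  75  47  44  83 140 153 133 116 129 151 161 165 160 155 158 162]
177 [168 160 142 144 155 166 163 136 117 134 160 170 172 173 170 171 171]
180 [169 169 171 165 161 150 139 117 108 117 137 154 162 165 158 141 127]
183 [160 150 143 133 125 119 111  99  93 100 111 121 118 127 132 126 123]
```

View pics/c19.png

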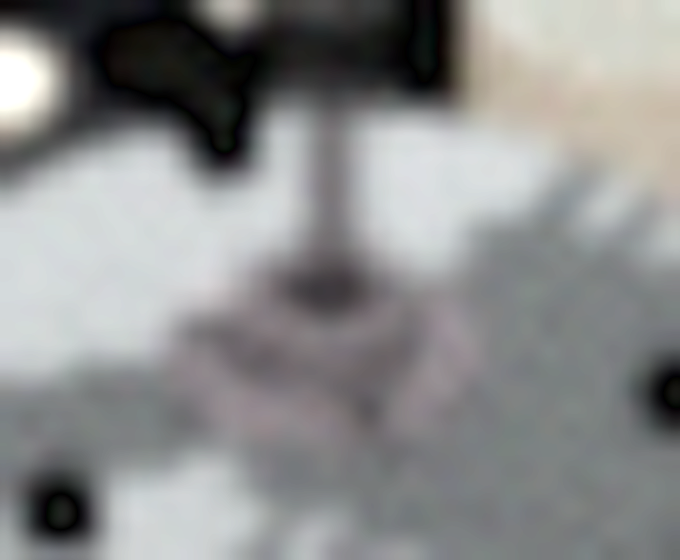

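View pics/t19.png

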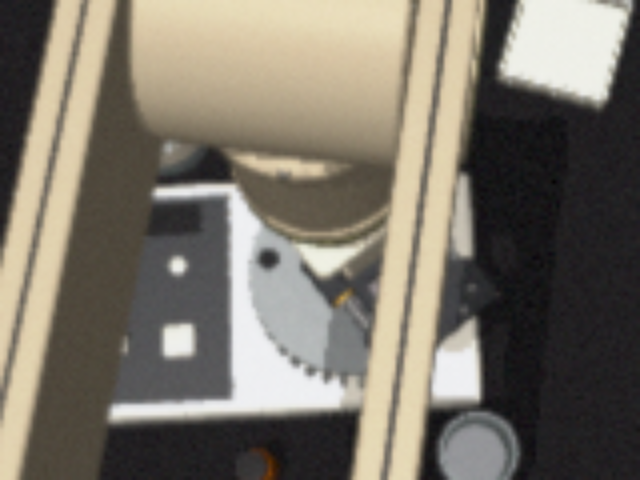

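```bash
python3 - <<'E'
from h import *
for k in("16","18","19"):
    g=cv2.imread(f"pics/raw{k}.png").astype(int).sum(2)//3
    print(k,g[174:192,233:236].mean(1).round())
E
```

```text
16 [127. 131. 130. 131. 135. 150. 155. 127. 110. 115. 123. 119. 111. 112.
 120. 123. 123. 137.]
18 [125. 129. 131. 131. 130. 126. 114.  94.  86. 109. 121. 116. 112. 112.
 119. 121. 118. 118.]
19 [126. 129. 130. 129. 130. 124. 114.  97.  85.  97. 119. 117. 111. 112.
 117. 121. 119. 118.]
```

Emit:
carry_out(motion=[-0.0003, 0.0005, -0.0004, 0, 0, 0, -1, 0, 0, 0, 0, 0, 0, -1, 0, 0, 0, 0, 0, 0, -1, 0, 0, 0, 0, 0, 0, -1, 0, 0, 0, 0, 0, 0, -1])

```text
t: 37.4
tool_pos: [0.5179, 0.048, 0.2011]
orientation: [-1.481, 0.612, -0.615]
force: [-0.1, 0.2, -1.1]
opening: 0.0244
```

```bash
python3 st.py .5182 .048 .201 45; python3 ov.py 20|tail -3; python3 - <<'E'
from h import *
print(np.abs(robot.read_state()["dq"]).max(), robot.read_state()["wrist_torque"])
cv2.imwrite("pics/f20.png",imaging.read_camera("side"))
E
```

```text
0.019 37.6 [0.51793226 0.04801611 0.20111711] F [-0.35434321 -0.33998673 -1.44039632]
(array([0.00020064, 0.00011762, 0.00017767]), array([-0.09397657,  0.01776725,  0.06353334]))
177 [168 160 144 141 155 163 150 127 114 132 157 171 173 174 173 172 170]
180 [170 169 168 167 159 149 131 113 111 119 137 154 162 157 147 129 125]
183 [161 152 142 133 125 118 108  99  92  98 114 120 118 129 131 125 124]
0.0014672763837903819 [ 0.0416407  -0.10503101  0.03160888]
```

View pics/f20.png

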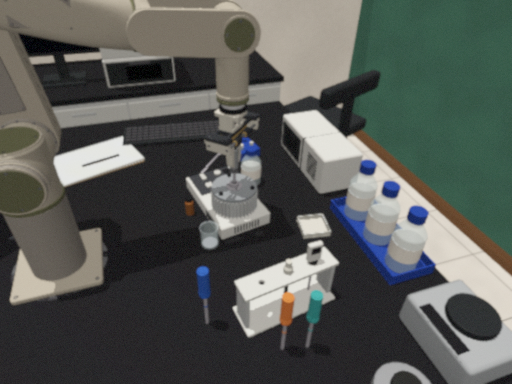

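The side view shows the probe held in the guide tube at about (235,180). The near hole of the stand is empty, the bystanders have not moved, and the arm is at rest. The wrist carries only the probe's weight, so I'm handing in.

```bash
python3 -c "
from plant import robot
print(robot.close_job())"
```

```text
the job is handed in; nothing more can be done
None
```

I pressed the power, fan and lamp keys one at a time, then took the grey light probe from the stand and lowered it into the guide tube. I handed the job in while still holding it there, at about 37.6 s. No verdict was reported.

- **Keys:** the force reached about 4.5 N on power and 4.4 N on fan. On lamp the last reading was 4.1 N, and I then pressed 1 mm further without a reading. The timer key was not touched.
- **Probe position:** the side picture puts the stem within about 0.3 px (under 1 mm) of the bore's centre. By robot height and picture, the mark is level with the tube's mouth to about 1–2 mm.
- **Stillness and contact:** the arm was upright to about 0.1° and at rest. The wrist carried only about 1.1–1.4 N, which is the probe's weight, so there was no sign of it touching the tube.
- **Bystanders:** the last side picture shows the other things on the bench unmoved.

Two checks disagreed, and one view was blocked:
- **Fingertips:** they proved to be at the reported TCP rather than 19 mm ahead of it. I found this by touch and in the pictures, and allowed for it in the key presses and the grip.
- **Camera offset:** the two cameras differed by about 1.3 mm on the probe's position. I centred it in the guide by comparing stem and bore in the same side picture.
- **Top camera:** the forearm hid the guide from it at the end, so the final centring rests on the side camera and the robot's own position.

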